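# Pack bearing rings into the lift-gate transport dock

## Task

Pack the bearing rings for transport: lift the dock's gate lever out of its locked notch and swing it over until it drops into the open notch, which slides the hold-down bar clear of the saucers; set each steel ring lying on the bench flat into the saucer of its own size, and cover all three saucers, empty ones too, each with the dust cover that fits it, standing level on the deck. Only when every cover is on, lift the lever again and bring it back until it is fully down in the locked notch. The flanged shaft and the yellow bushing stay where they are.

Things in the scene. Friction and masses are not known exactly. Their poses are not given: they have to be found in the camera images.
- dock: Fixed aluminium transport dock with three steel saucers. Origin on the bench under the middle of the row; z up, y along the row, x away from the robot. Deck 12 mm thick, x -62 to +133, y +-215 mm; saucers at x = 0 and y = -125, 0, +125 mm in any order. Beside it, at y 215 to 435 mm, a plate of the same thickness carries the lever
- gate_pivot (a point): Lever's pivot, fixed on the dock at x 30, y 340, z 65 mm of its frame (same axes). 94 mm from it towards the robot stands an upright gate plate, 140 mm wide, top 116 mm above the bench; the lever passes through its slot, which has a notch 16 mm deep at each end and a raised land between
- bar_mid (a point): Middle of the round hold-down bar (14 mm thick, along the dock's y, 98 mm above the bench, on two uprights at y +-203 mm). The lever drives it: locked it lies above the middle of the saucers (dock x = 0), open it has slid away to x = 105 mm
- lever_grip (a point): Middle of the lever's black round handle (20 mm thick, 80 mm long), 155 mm from the pivot and 65 mm above the bench when the lever lies in a notch. Its x axis runs along the handle towards the pivot; take the handle from above, fingers on its two sides
- gate_sweep (a joint): Swing of the lever about the upright axis at the pivot, rad: 0 in the locked notch (from the pivot the handle points along (-0.919, -0.394) in the dock's x, y), 0.81 in the open notch, away from the saucers (along (-0.919, +0.394)); clockwise from above as it grows. +-0.055 play in a notch; swings freely (about 1 N at the handle) only while lifted
- gate_lift (a joint): Lift of the lever about its level axis at the pivot, rad: 0 down in a notch, clear of the notch above 0.17, stop at 0.28. It falls by its own weight (about 1.5 N at the handle); about 0.16 means it rests on the land between the notches
- flange_shaft: Bystander: steel shaft 28 mm thick, 120 mm tall, on a 100 mm flange; origin at the centre of its underside. Leave alone
- bushing: Bystander: yellow plastic bushing, 54 mm diameter, 55 mm tall; origin at the centre of its underside. Leave alone
- ring_s: Loose small steel bearing ring on the bench (may be absent): outer diameter 60 mm, bore 42 mm, so a 9 mm wall, 24 mm tall, both ends alike. Origin at its middle, 12 mm above its underside; z is its axis. It can be taken by its wall, one finger in the bore
- saucer_s: Fixed small round steel saucer on the dock for the 60 mm ring: inner diameter 70 mm, outer 76 mm, rim 8 mm high, floor 3 mm thick. Origin at the centre of its underside, which is the deck's top (12 mm above the bench). A ring seated in it has its origin 15 mm above this
- cover_s: Loose small white plastic dust cover standing mouth down on the bench, fits over the small saucer: outer diameter 89 mm, inner 84 mm (4 mm play all round the saucer), 40 mm high, with a knob 24 mm across and 30 mm tall on the middle of its top (knob top 70 mm up). Origin at the centre of its mouth; z up through the knob. When on, its mouth rests on the deck
- ring_m: Loose medium steel bearing ring on the bench (may be absent): outer diameter 74 mm, bore 56 mm, so a 9 mm wall, 24 mm tall, both ends alike. Origin at its middle, 12 mm above its underside; z is its axis. It can be taken by its wall, one finger in the bore
- saucer_m: Fixed medium round steel saucer on the dock for the 74 mm ring: inner diameter 84 mm, outer 90 mm, rim 8 mm high, floor 3 mm thick. Origin at the centre of its underside, which is the deck's top (12 mm above the bench). A ring seated in it has its origin 15 mm above this
- cover_m: Loose medium white plastic dust cover standing mouth down on the bench, fits over the medium saucer: outer diameter 103 mm, inner 98 mm (4 mm play all round the saucer), 40 mm high, with a knob 24 mm across and 30 mm tall on the middle of its top (knob top 70 mm up). Origin at the centre of its mouth; z up through the knob. When on, its mouth rests on the deck
- ring_l: Loose large steel bearing ring on the bench (may be absent): outer diameter 88 mm, bore 70 mm, so a 9 mm wall, 24 mm tall, both ends alike. Origin at its middle, 12 mm above its underside; z is its axis. It can be taken by its wall, one finger in the bore
- saucer_l: Fixed large round steel saucer on the dock for the 88 mm ring: inner diameter 98 mm, outer 104 mm, rim 8 mm high, floor 3 mm thick. Origin at the centre of its underside, which is the deck's top (12 mm above the bench). A ring seated in it has its origin 15 mm above this
- cover_l: Loose large white plastic dust cover standing mouth down on the bench, fits over the large saucer: outer diameter 117 mm, inner 112 mm (4 mm play all round the saucer), 40 mm high, with a knob 24 mm across and 30 mm tall on the middle of its top (knob top 70 mm up). Origin at the centre of its mouth; z up through the knob. When on, its mouth rests on the deck

How it is judged:
By the outcome, as a careful person would: the job done as asked, in the order asked, and still so for the second after the job is handed in, with the robot touching nothing.
Of ring_s, ring_m, ring_l only 1 to 3 are there at a start; the rules pass over those that are not, and their reading is None.
At some moment in a run one of cover_s, cover_m, cover_l may be knocked a few centimetres aside while the robot is not near it.
Once in a run the grip may slacken for a moment while it holds something.
It also fails if it takes over 210 s, if anything falls off the work surface, if the arm or the gripper's body presses on something with over 40 N, if the wrist force passes 120 N, or if a joint passes its speed limit or range.

## Robot

A 6-joint arm with a two-finger parallel gripper is mounted at the origin on the work surface. World frame = base frame: x ahead of the robot, y to its left, z up, the work surface at z = 0. Lengths are in m, angles in rad, forces in N, time in s.
With the tool pointing down it reaches from about 0.275 to 0.85 m from the base axis. Payload 5.2 kg.
Tool frame: the origin (TCP) lies at the very end of the fingers, on their centre line; the grasp point (between the pads) lies 19 mm behind it; z points along the fingers, x is the direction in which the jaws open and shut, and the axes are right-handed (so a half turn about z gives the same grasp; the last joint's range is limited). The gripper opens to 85 mm and grips with 20 to 120 N. Pads are 22 mm wide; open, the fingers measure 114 mm over their backs; the gripper's body (76 mm by 85 mm) begins 54 mm behind the grasp point. The pads swing forward as they close: fully open they stand 13 mm farther back than shut.
Start: joints at [-1.406, 0.259, 1.535, -0, 1.348, -0.203], TCP at [0.198, -0.513, 0.231] pointing down, gripper open.
Joint ranges: [-3.14, 3.14], [-0.91, 2.08], [0.19, 2.58], [-1.22, 4.36], [0.22, 2.71], [-3.12, 3.12]. Speed limits (rad/s): [2.57, 2.57, 3.14, 3.14, 3.14, 3.14].

## Interface

Orientations are given as a unit quaternion [w, x, y, z].
In Python, from plant import env, optics, workorder gives the robot as it stands.
- The arm moves only by the tool drive_tool, never from a script. Its argument "commands" is a list of rows, each an object of numbers: "gripper": the opening, from 0 (shut) to 1 (fully open); "x", "y", "z": the shift along the tool's x, y, z in mm; "roll": the turn about the tool's z in degrees. In form: [{"gripper": .., "x": .., "y": .., "z": .., "roll": ..}, ...]. A call has 1 to 20 rows; each row shifts and turns the commanded pose from where the row before left it, along the tool's axes as they then stand; what a row does not reach is not made up. A row lasts 1/8 s, in which the tool goes at most 62.5 mm and 10.7 degrees, less where a joint would pass 70% of its speed; a pose out of reach is approached as far as the arm can. A call with a gripper value outside its range is refused whole. The fingers move at their own pace and stop on an object; "grip_force" is the grip in N (left out, the last holds). Time passes only in rows, so rows that do not move let the fingers close. It gives the time, the measured TCP pose, the force and the opening at its end, in the units of the state.
- env.state(): the state, without advancing time (a new reading comes with each control period).
- optics.snapshot(name): name is "side" or "top"; returns a dict with "color" (400x640x3 uint8, blue, green, red), "fx", "fy", "cx", "cy" (pixels), "k1" (the pictures are not rectified: a ray, as slopes to the right and down, at radius r is drawn at 1 + k1 r^2 times it, then the intrinsics apply), "rvec" (rotation vector, rad) and "tvec" (3), from world to camera coordinates, as OpenCV has them. Camera axes: x right, y down, z forward; pixel columns grow to the right and rows downward; lengths in m; the calibration is good to about 2 mm. A picture is of the moment at which its call begins. There is no depth.
- workorder.close_job(): hands the job in, once; it reports no verdict.
Trained networks look in a picture, given as the dict that the camera call returned (one of the last four; its "shot" number tells which), for a name from the list of things; names that differ only in an ending like _2 or _b are one class to them, and where a whole thing is asked for, a point or a joint stands for the part that bears it (a point fixed in the world has none). Each returns a list of dicts, best first, with "score" (0 to 1); they miss things now and then, are a little off and sometimes report something else, mostly with a low value. They report only what shows in the picture. A call takes as long as a camera call.
- optics.recognise(picture, target): "point" ([x, y, z] in m, in the coordinates of the camera as it stood for that picture, good to about 4 mm: the middle of the surface that is visible of it).
- optics.trace(picture, target): "pixels" (400x640 bool, what is visible of it).
The state is a dict: "t": time; "joint_positions": joint angles; "qvel": joint speeds; "tau": joint torques, N m; "tcp_pos": TCP position; "orientation": TCP orientation; "ft_force": force on the tool from outside, world axes, zero at the start; "torque": the same for the moment, N m; "gripper_width": finger opening in m.
Only numpy, scipy, OpenCV 4.12 (cv2) and the standard library are available. Lean on these libraries where they do the work, as an engineer would, in place of code of your own. Each camera call takes 0.05 s, during which the arm holds its last target. There are 200 camera calls.

## Working session

There is one attempt and no reset: what is moved stays moved. The work goes in short steps, Python scripts to look and compute and a tool call to move; the robot and the scene stay as the last step left them, time stands still between calls to the robot, and variables do not carry over. Pictures are saved under pics/ and viewed, about 12 in all and at most 16, crops included, and the job is handed in when it is done.

Besides the shell and the picture viewer there is one more tool, called after "Call:" as name([rows], argument=value, ...), one row to a line, values as JSON. drive_tool: Moves the arm, as the interface text tells. Its arguments: {"type":"object","properties":{"commands":{"type":"array","items":{"type":"object","properties":{"gripper":{"type":"number"},"x":{"type":"number"},"y":{"type":"number"},"z":{"type":"number"},"roll":{"type":"number"}}}},"grip_force":{"type":"number"}},"required":["commands"]}

```bash
ls; mkdir -p pics
cat > h.py <<'E'
import numpy as np, cv2
from plant import env, optics, workorder
from scipy.spatial.transform import Rotation as R
def cam(p):
    M=R.from_rotvec(np.ravel(p["rvec"])).as_matrix(); return M,np.ravel(p["tvec"])
def w(p,c):
    M,t=cam(p); return M.T@(np.array(c)-t)
def proj(p,X):
    M,t=cam(p); c=M@np.array(X)+t; a=c[:2]/c[2]; s=1+p["k1"]*(a@a)
    return np.array([p["fx"]*a[0]*s+p["cx"],p["fy"]*a[1]*s+p["cy"]])
def ray(p,u,v,z):
    d=np.array([(u-p["cx"])/p["fx"],(v-p["cy"])/p["fy"]]); a=d.copy()
    for _ in range(20): a=d/(1+p["k1"]*(a@a))
    M,t=cam(p); o=-M.T@t; r=M.T@np.array([a[0],a[1],1]); return o+r*(z-o[2])/r[2]
def st():
    s=env.state(); q=s["orientation"]; m=R.from_quat([q[1],q[2],q[3],q[0]]).as_matrix()
    print("t",round(s["t"],2),"tcp",np.round(np.array(s["tcp_pos"])*1000,1),"x",np.round(m[:,0],3),"z",np.round(m[:,2],3),"F",np.round(s["ft_force"],1),"w",round(s["gripper_width"]*1000,1)); return s,m
E
python3 - <<'E'
from h import *
st()
names="dock gate_pivot bar_mid lever_grip gate_sweep flange_shaft bushing ring_s ring_m ring_l saucer_s saucer_m saucer_l cover_s cover_m cover_l".split()
for n in ("top","side"):
    p=optics.snapshot(n); cv2.imwrite(f"pics/{n}0.png",p["color"]); M,t=cam(p)
    print(n,p["fx"],p["k1"],"campos",np.round(-M.T@t,3),M.round(2).tolist())
    for k in names:
        print(k,[(np.round(w(p,d["point"])*1000).astype(int).tolist(),np.round(d["score"],2)) for d in optics.recognise(p,k)[:3]])
E
```

```text
pics
t 0.0 tcp [ 197.7 -512.7  230.5] x [ 0.36  -0.933 -0.002] z [-0.     0.002 -1.   ] F [ 1.3  0.6 -0.1] w 85.6
top 398.5793142587427 0.008421561395158482 campos [ 0.449 -0.021  1.234] [[-0.0, -1.0, 0.0], [-1.0, -0.0, -0.05], [0.05, -0.0, -1.0]]
dock [([681, 117, 14], np.float64(0.62))]
gate_pivot [([680, 116, 10], np.float64(0.55))]
bar_mid [([681, -12, 105], np.float64(0.79)), ([517, 87, 24], np.float64(0.5))]
lever_grip [([594, 289, 71], np.float64(0.96)), ([638, -389, 11], np.float64(0.45))]
gate_sweep [([614, 300, 75], np.float64(0.66))]
flange_shaft [([637, -389, 12], np.float64(0.64)), ([686, 115, 12], np.float64(0.57))]
bushing [([337, 310, 49], np.float64(0.78))]
ring_s [([515, 88, 20], np.float64(0.74)), ([520, -143, 28], np.float64(0.63))]
ring_m [([515, 88, 20], np.float64(0.74)), ([520, -143, 28], np.float64(0.63))]
ring_l [([515, 88, 20], np.float64(0.74)), ([520, -143, 28], np.float64(0.63))]
saucer_s [([662, 116, 12], np.float64(0.89)), ([677, -128, 14], np.float64(0.84)), ([515, 89, 21], np.float64(0.74))]
saucer_m [([662, 116, 12], np.float64(0.89)), ([677, -128, 
[... 1240 characters left out ...]
aucer_s [([660, 114, 13], np.float64(0.92)), ([678, -134, 16], np.float64(0.69)), ([669, -7, 17], np.float64(0.59))]
saucer_m [([660, 114, 13], np.float64(0.92)), ([678, -134, 16], np.float64(0.69)), ([669, -7, 17], np.float64(0.59))]
saucer_l [([660, 114, 13], np.float64(0.92)), ([678, -134, 16], np.float64(0.69)), ([669, -7, 17], np.float64(0.59))]
cover_s [([432, 239, 36], np.float64(0.9)), ([428, 17, 45], np.float64(0.78)), ([425, -243, 38], np.float64(0.76))]
cover_m [([432, 239, 36], np.float64(0.9)), ([428, 17, 45], np.float64(0.78)), ([425, -243, 38], np.float64(0.76))]
cover_l [([432, 239, 36], np.float64(0.9)), ([428, 17, 45], np.float64(0.78)), ([425, -243, 38], np.float64(0.76))]
```

View pics/top0.png

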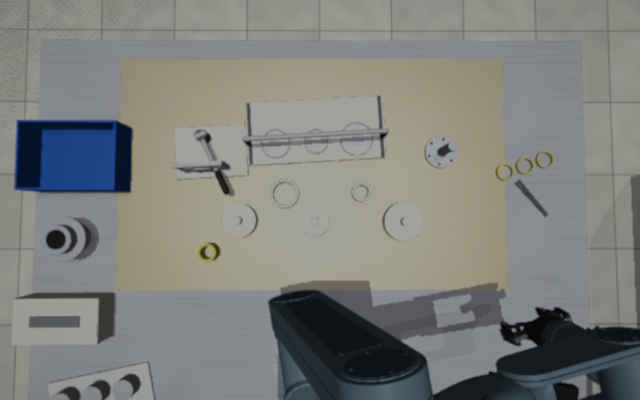

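View pics/side0.png

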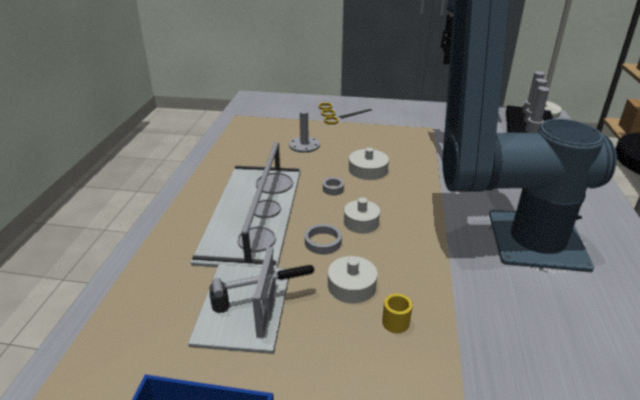

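The top view shows two rings at (285,193) and (360,191), covers at (239,220), (315,220) and (403,220), saucers at about (275,142), (316,140) and (357,138), and the lever handle at (223,181). The side view agrees. Next I'll fit the sizes and positions.

```bash
cat >> h.py <<'E'
from scipy.optimize import least_squares
A=np.linspace(0,2*np.pi,60,endpoint=False)
def circ(x,y,z,r): return [[x+r*np.cos(a),y+r*np.sin(a),z] for a in A]
def shape(kind,x,y,D,z0=0.):
    if kind=="ring": return circ(x,y,z0,D/2)+circ(x,y,z0+.024,D/2)
    if kind=="saucer": return circ(x,y,.012,D/2)+circ(x,y,.020,D/2)
    return circ(x,y,z0,D/2)+circ(x,y,z0+.04,D/2)+circ(x,y,z0+.07,.012)
def mom(P):
    h=cv2.convexHull(np.array(P,np.float32)); m=cv2.moments(h); return np.array([m["m10"]/m["m00"],m["m01"]/m["m00"],np.sqrt(m["m00"])])
def maskmom(m):
    c=max(cv2.findContours(m.astype(np.uint8),cv2.RETR_EXTERNAL,cv2.CHAIN_APPROX_NONE)[0],key=cv2.contourArea)[:,0]
    # pixel corners, so that the hull has the true extent
    return mom(np.vstack([c+[a,b] for a in(-.4,.4) for b in(-.4,.4)]))
def fit(kind,obs,D0,z0=0.,x0=None,fixD=None):
    """obs: list of (picture, moments)"""
    f=lambda q: np.concatenate([mom([proj(p,X) for X in shape(kind,q[0],q[1],fixD or q[2],z0)])-m for p,m in obs])
    if x0 is None: x0=ray(obs[0][0],*obs[0][1][:2],.02)[:2]
    r=least_squares(f,[*x0,D0][:2 if fixD else 3],x_scale=.01,diff_step=1e-3); return r.x*1000,r.fun
def find(kind,pics,targets=None,z0=0.,D0=.08,lo=.3):
    """masks in all pictures, grouped by world position, each group fitted"""
    G=[]
    for p in pics:
        for d in optics.trace(p,kind+"_m"):
            if d["score"]<lo or d["pixels"].sum()<60: continue
            m=maskmom(d["pixels"]); X=ray(p,*m[:2],.02)[:2]
            for g in G:
                if np.hypot(*(g[0]-X))<.05:
                    if all(o[0] is not p for o in g[1]): g[1].append((p,m))
                    break
            else: G.append([X,[(p,m)]])
    for X,o in G:
        v,r=fit(kind,o,D0,z0)
        print(kind,"joint" ,np.round(v,1),"res",np.round(r,1),"| each",[np.round(fit(kind,[q],D0,z0)[0],1).tolist() for q in o] if len(o)>1 else "one view "+str(o[0][0]["tvec"]))
E
python3 - <<'E'
from h import *
P=[optics.snapshot("top"),optics.snapshot("side")]
for k in("ring","cover","saucer"): find(k,P)
for i,p in enumerate(P):
    for d in optics.trace(p,"lever_grip")[:2]:
        ys,xs=np.nonzero(d["pixels"]); print(i,d["score"],xs.min(),xs.max(),ys.min(),ys.max())
cv2.imwrite("pics/lever.png",np.hstack([cv2.resize(P[0]["color"][100:220,160:280],(400,400),interpolation=3),cv2.resize(P[1]["color"][220:340,210:330],(400,400),interpolation=3)]))
E
```

```text
ring joint [ 519.8 -147.4   59.5] res [ 0.   0.2  0.2 -0.2 -0.  -0.2] | each [[520.4, -147.4, 58.9], [519.3, -147.4, 60.3]]
ring joint [514.9  87.1  88.2] res [ 0.1 -0.3 -0.1  0.2  0.1  0.1] | each [[514.1, 87.4, 88.8], [515.4, 86.7, 87.8]]
cover joint [430.4  -5.3  88.2] res [ 0.  -0.1  0.2  0.1  0.1 -0.3] | each [[430.1, -5.3, 87.5], [430.5, -5.7, 89.3]]
cover joint [433.8 221.2 100.9] res [ 0.4  0.1  0.1 -0.1  0.4 -0.1] | each [[433.9, 222.4, 100.4], [433.7, 219.9, 101.4]]
cover joint [ 430.5 -272.1  118.6] res [ 0.   0.2 -0.2 -0.2  0.   0.3] | each [[431.0, -271.9, 119.3], [430.0, -272.1, 117.2]]
cover joint [671.5 100.3 433.8] res [-0.  0. -0.] | each one view [-0.02644035  0.51124339  1.20916574]
saucer joint [654.8 113.8  75.2] res [ 0.8  0.3  0.7 -0.3  0.9 -0.7] | each [[655.6, 116.2, 72.8], [654.9, 110.5, 77.7]]
saucer joint [667.9 -10.4  67.6] res [ 0.3 -0.3  1.2  0.2  0.7 -1.4] | each [[666.9, -9.4, 63.3], [669.3, -13.3, 73.0]]
saucer joint [ 670.9 -134.7   87.6] res [-0.1 -0.5  0.2  0.5  0.1 -0.3] | each [[669.3, -135.0, 86.7], [672.2, -135.0, 88.9]]
saucer joint [670.8 336.1  59.3] res [-0.  0.  0.] | each one view [-0.02644035  0.51124339  1.20916574]
0 0.65 194 229 130 193
0 0.49 300 329 206 235
1 0.96 213 312 266 296
```

View pics/lever.png

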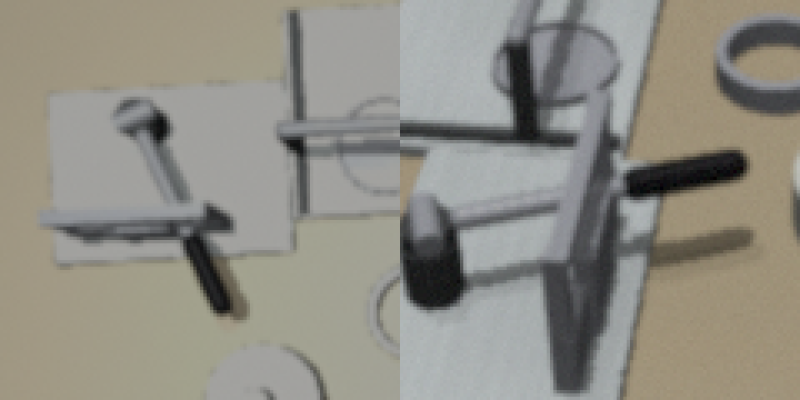

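Run:
```python
from h import *
P=[optics.snapshot("top"),optics.snapshot("side")]
for p,a,b in((P[0],(217,170.5),(227.8,192.4)),(P[1],(279,274.6),(312.6,268.9))):
    A_,B=ray(p,*a,.067),ray(p,*b,.067); print(A_.round(4),B.round(4),((A_+B)/2).round(4),np.degrees(np.arctan2(*(A_-B)[[1,0]])))
for th in(.055,.065):
    c,s=np.cos(th),np.sin(th); M=np.array([[c,-s],[s,c]]); C=np.array([.6645,-.0105])
    pv=C+M@[.03,.34]
    print(th,pv,pv+.155*M@[-.919,-.394],pv+.155*M@[-.919,.394])
```

```text
[0.5774 0.28   0.067 ] [0.5131 0.2476 0.067 ] [0.5453 0.2638 0.067 ] 26.70866281090921
[0.574  0.2796 0.067 ] [0.5107 0.2533 0.067 ] [0.5424 0.2665 0.067 ] 22.59138488288538
0.055 [0.67576406 0.33063505] [0.53689161 0.26182687] [0.5301773  0.38378218]
0.065 [0.67235221 0.33073063] [0.53417477 0.26053719] [0.52624126 0.38241926]
```

Call:
drive_tool([
  {"roll": -4.9,"gripper": 0.7},
  {"x": -30,"y": -35},
  {"x": -30,"y": -35},
  {"x": -30,"y": -35},
  {"x": -30,"y": -35},
  {"x": -30,"y": -35},
  {"x": -30,"y": -35},
  {"x": -30,"y": -35},
  {"x": -30,"y": -35},
  {"x": -30,"y": -35},
  {"x": -30,"y": -35},
  {"x": -30,"y": -35},
  {"x": -30,"y": -35},
  {"x": -30,"y": -35},
  {"x": -30,"y": -35},
  {"x": -30,"y": -35},
  {"x": -30,"y": -35},
  {"x": -30,"y": -35},
  {"x": -8,"y": -7},
])

```text
invalid input at $.commands[0]: expected keys gripper, x, y, z, roll
```

```bash
cat >> h.py <<'E'
def to(x,y,z,yaw):
    """roll first, then shift in tool axes (mm) to reach TCP x,y,z mm and tool-x yaw deg"""
    s,m=st(); cur=np.degrees(np.arctan2(m[1,0],m[0,0])); d=(yaw-cur+90)%180-90
    a=np.radians(cur+d); D=np.array([x,y,z])-np.array(s["tcp_pos"])*1000
    print("yaw",cur.round(1),"roll",round(-d,1),"x",round(D[0]*np.cos(a)+D[1]*np.sin(a),1),"y",round(D[0]*np.sin(a)-D[1]*np.cos(a),1),"z",round(-D[2],1),"j6",round(s["joint_positions"][5],2))
E
python3 - <<'E'
from h import *
to(530,259,48,-64)
p=optics.snapshot("top"); cv2.imwrite("pics/a.png",p["color"])
E
```

```text
t 2.3 tcp [ 197.8 -513.2  231.3] x [ 0.36  -0.933  0.   ] z [ 0. -0. -1.] F [-0.1 -0.1  0.2] w 85.5
yaw -68.9 roll -4.9 x -548.4 y -637.1 z 183.3 j6 -0.2
```

Call:
drive_tool([
  {"gripper": 0.7,"x": 0,"y": 0,"z": 0,"roll": -4.9},
  {"gripper": 0.7,"x": -32,"y": -37,"z": 0,"roll": 0},
  {"gripper": 0.7,"x": -32,"y": -37,"z": 0,"roll": 0},
  {"gripper": 0.7,"x": -32,"y": -37,"z": 0,"roll": 0},
  {"gripper": 0.7,"x": -32,"y": -37,"z": 0,"roll": 0},
  {"gripper": 0.7,"x": -32,"y": -37,"z": 0,"roll": 0},
  {"gripper": 0.7,"x": -32,"y": -37,"z": 0,"roll": 0},
  {"gripper": 0.7,"x": -32,"y": -37,"z": 0,"roll": 0},
  {"gripper": 0.7,"x": -32,"y": -37,"z": 0,"roll": 0},
  {"gripper": 0.7,"x": -32,"y": -37,"z": 0,"roll": 0},
  {"gripper": 0.7,"x": -32,"y": -37,"z": 0,"roll": 0},
  {"gripper": 0.7,"x": -32,"y": -37,"z": 0,"roll": 0},
  {"gripper": 0.7,"x": -32,"y": -37,"z": 0,"roll": 0},
  {"gripper": 0.7,"x": -32,"y": -37,"z": 0,"roll": 0},
  {"gripper": 0.7,"x": -32,"y": -37,"z": 0,"roll": 0},
  {"gripper": 0.7,"x": -32,"y": -37,"z": 0,"roll": 0},
  {"gripper": 0.7,"x": -32,"y": -37,"z": 0,"roll": 0},
  {"gripper": 0.7,"x": -36,"y": -45,"z": 20,"roll": 0},
  {"gripper": 0.7,"x": 0,"y": 0,"z": 20,"roll": 0},
  {"gripper": 0.7,"x": 0,"y": 0,"z": 20,"roll": 0},
])

```text
t: 4.85
tcp_pos: [0.5304, 0.2594, 0.1702]
orientation: [0.0, 0.848, -0.529, -0.0]
ft_force: [-0.1, 0.4, -0.5]
gripper_width: 0.06
```

Run:
```python
from h import *
to(530,259,48,-64)
```

```text
t 4.85 tcp [530.4 259.4 170.2] x [ 0.439 -0.898 -0.   ] z [-0.001 -0.    -1.   ] F [-0.1  0.4 -0.5] w 60.0
yaw -63.9 roll 0.1 x 0.2 y 0.5 z 122.2 j6 1.38
```

Call:
drive_tool([
  {"gripper": 0.7,"x": 0,"y": 0,"z": 30,"roll": 0},
  {"gripper": 0.7,"x": 0,"y": 0,"z": 30,"roll": 0},
  {"gripper": 0.7,"x": 0,"y": 0,"z": 30,"roll": 0},
  {"gripper": 0.7,"x": 0,"y": 0,"z": 22,"roll": 0},
  {"gripper": 0.7,"x": 0,"y": 0,"z": 10,"roll": 0},
  {"gripper": 0,"x": 0,"y": 0,"z": 0,"roll": 0},
  {"gripper": 0,"x": 0,"y": 0,"z": 0,"roll": 0},
  {"gripper": 0,"x": 0,"y": 0,"z": 0,"roll": 0},
  {"gripper": 0,"x": 0,"y": 0,"z": 0,"roll": 0},
  {"gripper": 0,"x": 0,"y": 0,"z": 0,"roll": 0},
  {"gripper": 0,"x": 0,"y": 0,"z": 0,"roll": 0},
], grip_force=40)

```text
t: 6.22
tcp_pos: [0.5313, 0.2586, 0.0498]
orientation: [-0.001, 0.848, -0.53, 0.001]
ft_force: [3.4, -0.1, 1.4]
gripper_width: 0.0186
```

Run:
```python
from h import *
st()
p=optics.snapshot("side"); cv2.imwrite("pics/b.png",cv2.resize(p["color"][160:360,180:480],(600,400)))
```

```text
t 6.22 tcp [531.3 258.6  49.8] x [ 0.438 -0.899  0.   ] z [ 0.002  0.    -1.   ] F [ 3.4 -0.1  1.4] w 18.6
```

View pics/b.png

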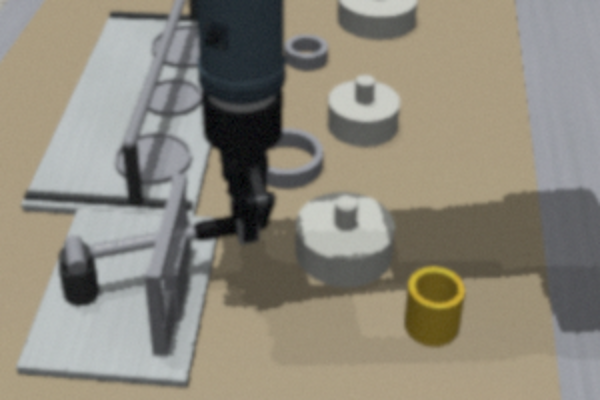

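Gripped at a width of 18.6 mm, with the handle between the fingers. Next I'll lift the lever.

Call:
drive_tool([
  {"gripper": 0,"x": 0,"y": 0,"z": -8,"roll": 0},
  {"gripper": 0,"x": 0,"y": -1,"z": -8,"roll": 0},
  {"gripper": 0,"x": 0,"y": -1,"z": -8,"roll": 0},
  {"gripper": 0,"x": 0,"y": -1,"z": -8,"roll": 0},
  {"gripper": 0,"x": 0,"y": -1,"z": -5,"roll": 0},
  {"gripper": 0,"x": 0,"y": 0,"z": 0,"roll": 0},
])

```text
t: 7.02
tcp_pos: [0.5343, 0.2602, 0.0867]
orientation: [-0.0, 0.848, -0.53, 0.0]
ft_force: [5.6, 1.4, -4.2]
gripper_width: 0.0184
```

Call:
drive_tool([
  {"gripper": 0,"x": -10.5,"y": -0.4,"z": 0,"roll": 3.9},
  {"gripper": 0,"x": -10.5,"y": -0.4,"z": 0,"roll": 3.9},
  {"gripper": 0,"x": -10.5,"y": -0.4,"z": 0,"roll": 3.9},
  {"gripper": 0,"x": -10.5,"y": -0.4,"z": 0,"roll": 3.9},
  {"gripper": 0,"x": -10.5,"y": -0.4,"z": 0,"roll": 3.9},
  {"gripper": 0,"x": -10.5,"y": -0.4,"z": 0,"roll": 3.9},
  {"gripper": 0,"x": -10.5,"y": -0.4,"z": 0,"roll": 3.9},
  {"gripper": 0,"x": -10.5,"y": -0.4,"z": 0,"roll": 3.9},
  {"gripper": 0,"x": -10.5,"y": -0.4,"z": 0,"roll": 3.9},
  {"gripper": 0,"x": -10.5,"y": -0.4,"z": 0,"roll": 3.9},
  {"gripper": 0,"x": -10.5,"y": -0.4,"z": 0,"roll": 3.9},
  {"gripper": 0,"x": -10.5,"y": -0.4,"z": 0,"roll": 3.9},
  {"gripper": 0,"x": 0,"y": 0,"z": 0,"roll": 0},
])

```text
t: 8.65
tcp_pos: [0.5277, 0.3841, 0.0857]
orientation: [-0.001, -0.569, 0.823, 0.001]
ft_force: [0.1, 4.1, -1.9]
gripper_width: 0.0183
```

Run:
```python
from h import *
st()
p=optics.snapshot("side"); cv2.imwrite("pics/c.png",cv2.resize(p["color"][160:360,180:480],(600,400)))
```

```text
t 8.65 tcp [527.7 384.1  85.7] x [-0.354 -0.935  0.   ] z [-0.002  0.001 -1.   ] F [ 0.1  4.1 -1.9] w 18.3
```

View pics/c.png

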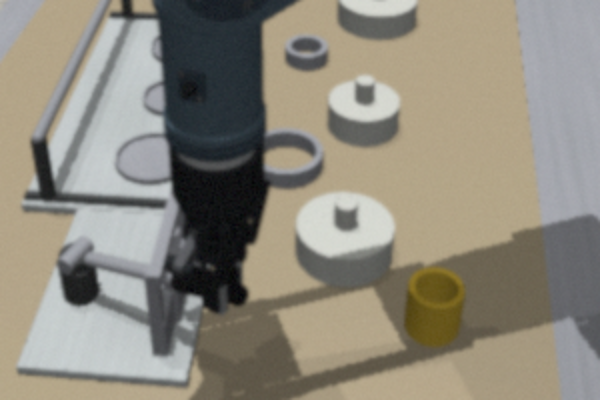

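The bar has slid back and the lever is at the open end, so I'll lower it and check before releasing.

Call:
drive_tool([
  {"gripper": 0,"x": 0,"y": 1,"z": 8,"roll": 0},
  {"gripper": 0,"x": 0,"y": 1,"z": 8,"roll": 0},
  {"gripper": 0,"x": 0,"y": 1,"z": 8,"roll": 0},
  {"gripper": 0,"x": 0,"y": 1,"z": 8,"roll": 0},
  {"gripper": 0,"x": 0,"y": 0,"z": 4,"roll": 0},
  {"gripper": 0,"x": 0,"y": 0,"z": 0,"roll": 0},
])

```text
t: 9.45
tcp_pos: [0.5243, 0.3841, 0.05]
orientation: [-0.001, -0.568, 0.823, 0.0]
ft_force: [-5.3, 5.6, 1.7]
gripper_width: 0.0184
```

Call:
drive_tool([
  {"gripper": 0.5,"x": 0,"y": 0,"z": 0,"roll": 0},
  {"gripper": 0.5,"x": 0,"y": 0,"z": 0,"roll": 0},
  {"gripper": 0.5,"x": 0,"y": 0,"z": 0,"roll": 0},
  {"gripper": 0.5,"x": 0,"y": 0,"z": -10,"roll": 0},
  {"gripper": 0.5,"x": 0,"y": 0,"z": -30,"roll": 0},
  {"gripper": 0.5,"x": 0,"y": 0,"z": -40,"roll": 0},
  {"gripper": 0.5,"x": 0,"y": 0,"z": -40,"roll": 0},
  {"gripper": 0.5,"x": 0,"y": 0,"z": -40,"roll": 0},
  {"gripper": 0.5,"x": 0,"y": 40,"z": -20,"roll": 0},
  {"gripper": 0.5,"x": 0,"y": 40,"z": 0,"roll": 0},
  {"gripper": 0.5,"x": 0,"y": 40,"z": 0,"roll": 0},
  {"gripper": 0.5,"x": 0,"y": 40,"z": 0,"roll": 0},
  {"gripper": 0.5,"x": 0,"y": 0,"z": 0,"roll": 0},
])

```text
t: 11.08
tcp_pos: [0.3732, 0.4419, 0.2315]
orientation: [0.0, -0.569, 0.822, 0.0]
ft_force: [0.2, 0.3, 0.5]
gripper_width: 0.0429
```

Run:
```python
from h import *
P=[optics.snapshot("top"),optics.snapshot("side")]
st()
for k in("saucer","ring"): find(k,P)
v=np.vstack([P[0]["color"][60:260,120:440],P[1]["color"][150:350,160:480]]); cv2.imwrite("pics/d.png",cv2.resize(v,(480,600)))
```

```text
t 11.18 tcp [375.9 441.2 231.2] x [-0.355 -0.935 -0.001] z [ 0.002  0.001 -1.   ] F [ 0.2 -0.   1.1] w 42.5
saucer joint [673.5 -10.2  78. ] res [ 0.7  0.8  0.1 -0.7  0.7 -0.1] | each [[676.1, -8.1, 77.7], [672.3, -13.3, 78.5]]
saucer joint [ 682.9 -134.   101.3] res [ 0.3  0.2  0.2 -0.2  0.4 -0.3] | each [[683.6, -133.2, 100.5], [682.7, -136.3, 102.7]]
saucer joint [667.9 114.6  90. ] res [ 0.2  0.4 -0.  -0.3  0.1  0. ] | each [[669.1, 115.3, 90.0], [667.3, 114.0, 90.0]]
ring joint [514.3  86.5  87.6] res [-0.1  0.1 -0.1 -0.1 -0.2  0.1] | each [[514.5, 86.1, 87.9], [514.0, 87.1, 87.3]]
ring joint [ 519.4 -148.7   61.9] res [ 0.1 -0.1 -0.   0.1  0.2  0. ] | each [[519.1, -148.4, 62.0], [519.7, -149.7, 61.8]]
ring joint [441.3 -12.3  83.4] res [-0. -0. -0.] | each one view [0.52923859 0.12167613 1.14436305]
```

View pics/d.png

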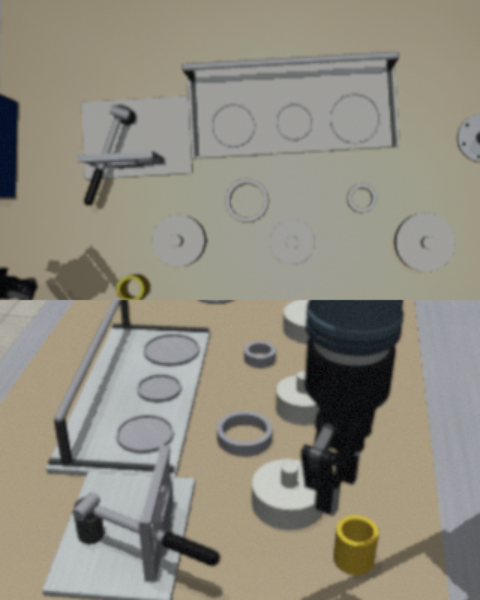

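The lever is down in the open notch, the bar is clear, and all three saucers are visible. I'll take the large ring by its +y wall.

Call:
drive_tool([
  {"gripper": 0.5,"x": 0,"y": 0,"z": 0,"roll": -10.4},
  {"gripper": 0.5,"x": 0,"y": 0,"z": 0,"roll": -10.4},
  {"gripper": 0.5,"x": 35,"y": -15.5,"z": 0,"roll": 0},
  {"gripper": 0.5,"x": 35,"y": -15.5,"z": 0,"roll": 0},
  {"gripper": 0.5,"x": 35,"y": -15.5,"z": 0,"roll": 0},
  {"gripper": 0.5,"x": 35,"y": -15.5,"z": 0,"roll": 0},
  {"gripper": 0.5,"x": 35,"y": -15.5,"z": 0,"roll": 0},
  {"gripper": 0.5,"x": 35,"y": -15.5,"z": 0,"roll": 0},
  {"gripper": 0.5,"x": 35,"y": -15.5,"z": 0,"roll": 0},
  {"gripper": 0.5,"x": 35,"y": -15.5,"z": 0,"roll": 0},
  {"gripper": 0.5,"x": 35,"y": -15,"z": 0,"roll": 0},
  {"gripper": 0.5,"x": 0,"y": 0,"z": 40,"roll": 0},
  {"gripper": 0.5,"x": 0,"y": 0,"z": 40,"roll": 0},
  {"gripper": 0.5,"x": 0,"y": 0,"z": 40,"roll": 0},
  {"gripper": 0.5,"x": 0,"y": 0,"z": 40,"roll": 0},
  {"gripper": 0.5,"x": 0,"y": 0,"z": 0,"roll": 0},
])

```text
t: 13.38
tcp_pos: [0.5124, 0.1251, 0.0675]
orientation: [-0.003, -0.706, 0.708, 0.002]
ft_force: [-0.5, 0.3, 0.1]
gripper_width: 0.0426
```

Run:
```python
from h import *
to(514.6,126.3,7,-90)
```

```text
t 13.38 tcp [512.4 125.1  67.5] x [-0.002 -1.     0.   ] z [-0.007 -0.    -1.   ] F [-0.5  0.3  0.1] w 42.6
yaw -90.1 roll -0.1 x -1.2 y -2.2 z 60.5 j6 1.6
```

Call:
drive_tool([
  {"gripper": 0.5,"x": -1,"y": -2,"z": 20,"roll": 0},
  {"gripper": 0.5,"x": 0,"y": 0,"z": 20,"roll": 0},
  {"gripper": 0.5,"x": 0,"y": 0,"z": 15,"roll": 0},
  {"gripper": 0.5,"x": 0,"y": 0,"z": 5.5,"roll": 0},
  {"gripper": 0,"x": 0,"y": 0,"z": 0,"roll": 0},
  {"gripper": 0,"x": 0,"y": 0,"z": 0,"roll": 0},
  {"gripper": 0,"x": 0,"y": 0,"z": 0,"roll": 0},
  {"gripper": 0,"x": 0,"y": 0,"z": 0,"roll": 0},
  {"gripper": 0,"x": 0,"y": 0,"z": 0,"roll": 0},
  {"gripper": 0,"x": 0,"y": 0,"z": 0,"roll": 0},
], grip_force=90)

```text
t: 14.62
tcp_pos: [0.517, 0.1269, 0.0107]
orientation: [0.0, -0.707, 0.707, -0.0]
ft_force: [-2.0, -1.1, 6.2]
gripper_width: 0.0055
```

Call:
drive_tool([
  {"gripper": 0,"x": 0,"y": 0,"z": -10,"roll": 0},
  {"gripper": 0,"x": 0,"y": 0,"z": -20,"roll": 0},
  {"gripper": 0,"x": 0,"y": 0,"z": -20,"roll": 0},
  {"gripper": 0,"x": 0,"y": 0,"z": -20,"roll": 0},
  {"gripper": 0,"x": 0,"y": 0,"z": 0,"roll": 0},
])

```text
t: 15.25
tcp_pos: [0.5176, 0.1271, 0.0812]
orientation: [0.001, -0.707, 0.707, -0.001]
ft_force: [0.3, -0.7, -5.7]
gripper_width: 0.0058
```

Run:
```python
from h import *
st()
P=[optics.snapshot("top"),optics.snapshot("side")]
v=np.vstack([cv2.resize(P[0]["color"][150:230,220:340],(480,320)),cv2.resize(P[1]["color"][170:270,270:420],(480,320))]); cv2.imwrite("pics/e.png",v[:600])
```

```text
t 15.25 tcp [517.6 127.1  81.2] x [-0. -1. -0.] z [ 0.003  0.    -1.   ] F [ 0.3 -0.7 -5.7] w 5.8
```

View pics/e.png

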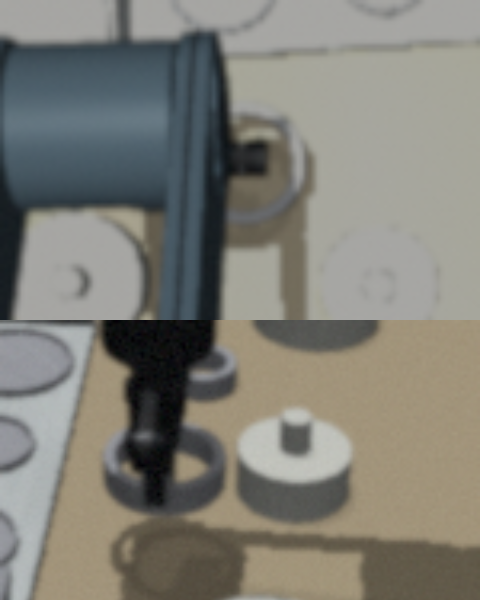

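Call:
drive_tool([
  {"gripper": 0,"x": 20,"y": -15,"z": 0,"roll": 0},
  {"gripper": 0,"x": 30,"y": -23,"z": 0,"roll": 0},
  {"gripper": 0,"x": 35,"y": -26,"z": 0,"roll": 0},
  {"gripper": 0,"x": 35,"y": -26,"z": 0,"roll": 0},
  {"gripper": 0,"x": 35,"y": -26,"z": 0,"roll": 0},
  {"gripper": 0,"x": 35,"y": -26,"z": 0,"roll": 0},
  {"gripper": 0,"x": 20,"y": -15,"z": 0,"roll": 0},
  {"gripper": 0,"x": 12,"y": -9,"z": 10,"roll": 0},
  {"gripper": 0,"x": 0,"y": 0,"z": 10,"roll": 0},
  {"gripper": 0,"x": 0,"y": 0,"z": 0,"roll": 0},
  {"gripper": 0,"x": 0,"y": 0,"z": 0,"roll": 0},
])

```text
t: 16.73
tcp_pos: [0.6818, -0.0938, 0.0596]
orientation: [0.0, 0.707, -0.707, -0.001]
ft_force: [-0.8, 0.7, -4.1]
gripper_width: 0.0057
```

Run:
```python
from h import *
s,m=st()
P=[optics.snapshot("top"),optics.snapshot("side")]
find("ring",P,z0=s["tcp_pos"][2]-.0105)
find("saucer",P)
v=np.vstack([cv2.resize(P[0]["color"][100:180,290:410],(480,320)),cv2.resize(P[1]["color"][130:230,220:370],(480,320))]); cv2.imwrite("pics/f.png",v[:600])
```

```text
t 16.73 tcp [681.8 -93.8  59.6] x [ 0.001 -1.    -0.001] z [-0.001  0.001 -1.   ] F [-0.8  0.7 -4.1] w 5.7
ring joint [ 515.  -134.7   46. ] res [ -7.3  -0.4   2.7   1.4 -12.6  -3. ] | each [[513.9, -156.2, 36.9], [511.0, -71.5, 54.3]]
ring joint [656.2  51.8  58.3] res [ 0. -0. -0.] | each one view [0.52923859 0.12167613 1.14436305]
ring joint [ 679.8 -126.9   79.7] res [ 0. -0.  0.] | each one view [0.52923859 0.12167613 1.14436305]
ring joint [543.2 374.1  43.2] res [ 0. -0. -0.] | each one view [0.52923859 0.12167613 1.14436305]
saucer joint [671.9 -23.8  54.6] res [-2.6 -1.5  5.7  1.6 -2.8 -6.2] | each [[667.3, -31.7, 34.8], [673.1, -11.5, 77.7]]
saucer joint [667.8 114.9  89.8] res [ 0.3  0.3 -0.2 -0.3  0.3  0.2] | each [[668.8, 115.9, 90.4], [667.4, 113.9, 89.4]]
saucer joint [ 678.4 -130.    56.7] res [-1.1 -1.4  6.7  1.4 -0.8 -8.1] | each [[674.2, -133.5, 33.4], [681.3, -126.2, 91.3]]
saucer joint [ 681.  -204.8   77.2] res [ 0. -0. -0.] | each one view [0.52923859 0.12167613 1.14436305]
```

View pics/f.png

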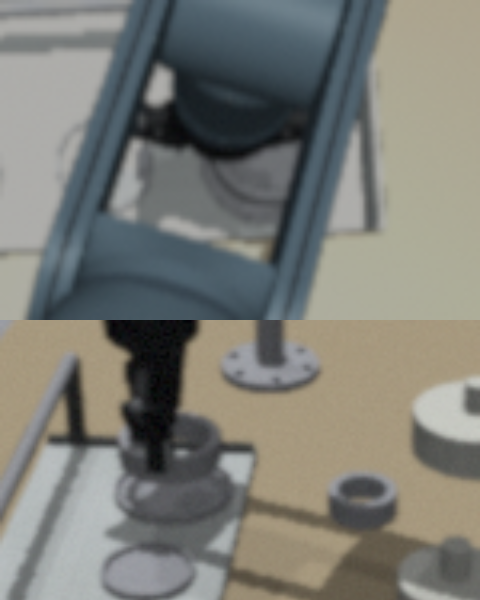

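Run:
```python
from h import *
p=optics.snapshot("side")
for c in((.6823,-.1347),(.679,-.1340),(.679,-.138)):
    h=np.array([proj(p,X) for X in shape("ring",*c,.088,.049)]); print(c,((h.min(0)-[220,130])/.3125).round(),((h.max(0)-[220,130])/.3125).round())
h=np.array([proj(p,X) for X in shape("saucer",.6823,-.1347,.104)]); print(((h.min(0)-[220,130])/.3125).round(),((h.max(0)-[220,130])/.3125).round())
to(684.5,-95,59,-90)
```

```text
(0.6823, -0.1347) [117.  87.] [221. 163.]
(0.679, -0.134) [120.  88.] [225. 164.]
(0.679, -0.138) [122.  85.] [226. 161.]
[112. 134.] [232. 205.]
t 17.07 tcp [682.6 -95.   60.3] x [-0. -1.  0.] z [ 0.001 -0.    -1.   ] F [ 0.1  0.4 -4.9] w 5.5
yaw -90.0 roll -0.0 x -0.0 y -1.9 z 1.3 j6 1.27
```

Projection puts the ring within about 1 mm of the saucer centre, so I'll lower it.

Call:
drive_tool([
  {"gripper": 0,"x": 0,"y": 0,"z": 10,"roll": 0},
  {"gripper": 0,"x": 0,"y": 0,"z": 10,"roll": 0},
  {"gripper": 0,"x": 0,"y": 0,"z": 7,"roll": 0},
  {"gripper": 0,"x": 0,"y": 0,"z": 5,"roll": 0},
  {"gripper": 0,"x": 0,"y": 0,"z": 1,"roll": 0},
  {"gripper": 0,"x": 0,"y": 0,"z": 0,"roll": 0},
])

```text
t: 17.82
tcp_pos: [0.6826, -0.0952, 0.0269]
orientation: [0.0, -0.707, 0.707, -0.0]
ft_force: [-0.2, -0.6, -5.7]
gripper_width: 0.0055
```

Call:
drive_tool([
  {"gripper": 0,"x": 0,"y": 0,"z": 1.2,"roll": 0},
  {"gripper": 0,"x": 0,"y": 0,"z": 0,"roll": 0},
  {"gripper": 0.4,"x": 0,"y": 0,"z": 0,"roll": 0},
  {"gripper": 0.4,"x": 0,"y": 0,"z": 0,"roll": 0},
  {"gripper": 0.4,"x": 0,"y": 0,"z": 0,"roll": 0},
  {"gripper": 0.4,"x": 0,"y": 0,"z": -10,"roll": 0},
  {"gripper": 0.4,"x": 0,"y": 0,"z": -20,"roll": 0},
  {"gripper": 0.4,"x": 0,"y": 0,"z": -30,"roll": 0},
  {"gripper": 0.4,"x": 0,"y": 0,"z": -30,"roll": 0},
  {"gripper": 0.4,"x": 0,"y": 30,"z": -10,"roll": 0},
  {"gripper": 0.4,"x": 0,"y": 35,"z": 0,"roll": 0},
  {"gripper": 0.3,"x": 10,"y": 35,"z": 0,"roll": 0},
  {"gripper": 0.3,"x": 10,"y": 35,"z": 0,"roll": 0},
  {"gripper": 0.3,"x": 7,"y": 28,"z": 0,"roll": 0},
  {"gripper": 0.3,"x": 0,"y": 0,"z": 0,"roll": 0},
  {"gripper": 0.3,"x": 0,"y": 0,"z": 0,"roll": 0},
])

```text
t: 19.82
tcp_pos: [0.5209, -0.1224, 0.127]
orientation: [0.001, -0.707, 0.707, -0.001]
ft_force: [1.0, 0.4, -0.4]
gripper_width: 0.0254
```

Run:
```python
from h import *
to(519.6,-122.5,10.5,-90)
P=[optics.snapshot("top"),optics.snapshot("side")]
find("ring",P[1:],z0=0); find("ring",P[1:],z0=.015)
v=np.vstack([cv2.resize(P[0]["color"][100:220,290:470],(480,320)),cv2.resize(P[1]["color"][130:230,220:370],(480,320))]); cv2.imwrite("pics/g.png",v[:600])
```

```text
t 19.82 tcp [ 520.9 -122.4  127. ] x [-0.001 -1.     0.001] z [ 0.003 -0.001 -1.   ] F [ 1.   0.4 -0.4] w 25.4
yaw -90.0 roll -0.0 x 0.1 y 1.3 z 116.5 j6 1.13
ring joint [ 689.4 -157.3   87.6] res [ 0.  0. -0.] | each one view [0.52923859 0.12167613 1.14436305]
ring joint [ 518.5 -149.3   59.8] res [ 0. -0. -0.] | each one view [0.52923859 0.12167613 1.14436305]
ring joint [ 683.1 -133.5   85.3] res [ 0.  0. -0.] | each one view [0.52923859 0.12167613 1.14436305]
ring joint [ 515.9 -125.7   58.2] res [0. 0. 0.] | each one view [0.52923859 0.12167613 1.14436305]
```

View pics/g.png

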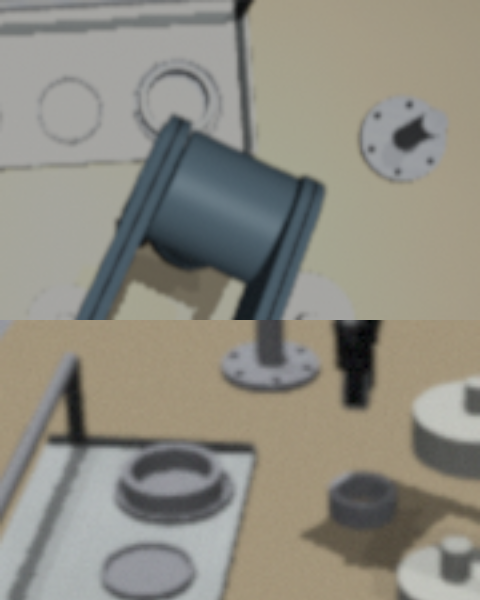

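Call:
drive_tool([
  {"gripper": 0.3,"x": 0,"y": 0.5,"z": 30,"roll": 0},
  {"gripper": 0.3,"x": 0,"y": 0,"z": 30,"roll": 0},
  {"gripper": 0.3,"x": 0,"y": 0,"z": 25,"roll": 0},
  {"gripper": 0.3,"x": 0,"y": 0,"z": 15,"roll": 0},
  {"gripper": 0.3,"x": 0,"y": 0,"z": 12,"roll": 0},
  {"gripper": 0.3,"x": 0,"y": 0,"z": 4.5,"roll": 0},
  {"gripper": 0.3,"x": 0,"y": 0,"z": 0,"roll": 0},
  {"gripper": 0,"x": 0,"y": 0,"z": 0,"roll": 0},
  {"gripper": 0,"x": 0,"y": 0,"z": 0,"roll": 0},
  {"gripper": 0,"x": 0,"y": 0,"z": 0,"roll": 0},
  {"gripper": 0,"x": 0,"y": 0,"z": 0,"roll": 0},
  {"gripper": 0,"x": 0,"y": 0,"z": 0,"roll": 0},
])

```text
t: 21.52
tcp_pos: [0.5196, -0.1224, 0.01]
orientation: [0.0, -0.707, 0.707, -0.001]
ft_force: [-0.4, -0.5, 5.6]
gripper_width: 0.0073
```

Call:
drive_tool([
  {"gripper": 0,"x": 0,"y": 0,"z": -10,"roll": 0},
  {"gripper": 0,"x": 0,"y": 0,"z": -30,"roll": 0},
  {"gripper": 0,"x": 0,"y": 0,"z": -30,"roll": 0},
  {"gripper": 0,"x": -15,"y": -17,"z": 0,"roll": 0},
  {"gripper": 0,"x": -25,"y": -28,"z": 0,"roll": 0},
  {"gripper": 0,"x": -30,"y": -34,"z": 0,"roll": 0},
  {"gripper": 0,"x": -30,"y": -34,"z": 0,"roll": 0},
  {"gripper": 0,"x": -25,"y": -28,"z": 0,"roll": 0},
  {"gripper": 0,"x": -13,"y": -14,"z": 10,"roll": 0},
  {"gripper": 0,"x": 0,"y": 0,"z": 10,"roll": 0},
  {"gripper": 0,"x": 0,"y": 0,"z": 0,"roll": 0},
  {"gripper": 0,"x": 0,"y": 0,"z": 0,"roll": 0},
])

```text
t: 23.02
tcp_pos: [0.6732, 0.0148, 0.059]
orientation: [-0.0, -0.707, 0.708, 0.0]
ft_force: [0.4, 0.0, -2.8]
gripper_width: 0.0074
```

Run:
```python
from h import *
to(674.8,15.7,26,-90)
p=optics.snapshot("side")
for c in((.6748,-.0099),):
    h=np.array([proj(p,X) for X in shape("ring",*c,.06,.050)]); print(c,((h.min(0)-[210,150])/.3125).round(),((h.max(0)-[210,150])/.3125).round())
cv2.imwrite("pics/i.png",cv2.resize(p["color"][150:250,210:360],(480,320)))
for d in optics.trace(p,"ring_s"):
    m=maskmom(d["pixels"]); ys,xs=np.nonzero(d["pixels"]); print(d["score"],m,(np.array([xs.min(),ys.min(),xs.max()+1,ys.max()+1])-[210,150,210,150])/.3125)
```

```text
t 23.02 tcp [673.2  14.8  59. ] x [-0.002 -1.     0.   ] z [-0.001 -0.    -1.   ] F [ 0.4  0.  -2.8] w 7.4
yaw -90.1 roll -0.1 x -0.9 y -1.6 z 33.0 j6 1.43
(0.6748, -0.0099) [135. 106.] [214. 173.]
0.61 [279.44432077 179.06954742  18.48078777] [195.2  60.8 252.8 131.2]
0.56 [266.41538314 195.49800307  19.63515866] [140.8 112.  217.6 179.2]
```

View pics/i.png

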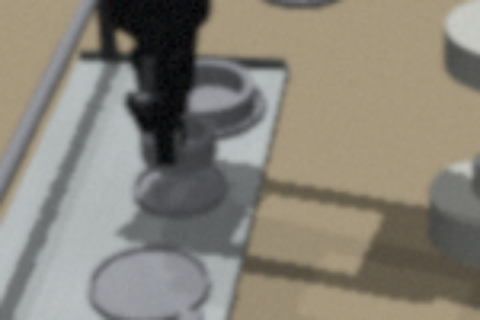

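Call:
drive_tool([
  {"gripper": 0,"x": 0.5,"y": -1.6,"z": 10,"roll": 0},
  {"gripper": 0,"x": 0,"y": 0,"z": 10,"roll": 0},
  {"gripper": 0,"x": 0,"y": 0,"z": 7,"roll": 0},
  {"gripper": 0,"x": 0,"y": 0,"z": 5,"roll": 0},
  {"gripper": 0,"x": 0,"y": 0,"z": 0,"roll": 0},
  {"gripper": 0,"x": 0,"y": 0,"z": 0,"roll": 0},
])

```text
t: 23.88
tcp_pos: [0.6759, 0.0154, 0.0273]
orientation: [0.0, -0.707, 0.707, -0.0]
ft_force: [-0.3, -0.1, -2.1]
gripper_width: 0.0076
```

Run:
```python
from h import *
to(674.8,15.7,25,-90)
p=optics.snapshot("side")
for d in optics.trace(p,"ring_s"):
    ys,xs=np.nonzero(d["pixels"]); print(d["score"],xs.min(),ys.min(),xs.max()+1,ys.max()+1)
h=np.array([proj(p,X) for X in shape("ring",.6748,-.0099,.06,.0155)]);print(h.min(0),h.max(0))
h=np.array([proj(p,X) for X in shape("saucer",.6748,-.0099,.076)]);print(h.min(0),h.max(0))
```

```text
t 23.88 tcp [675.9  15.4  27.3] x [-0. -1.  0.] z [ 0. -0. -1.] F [-0.3 -0.1 -2.1] w 7.6
yaw -90.0 roll -0.0 x -0.3 y 1.1 z 2.3 j6 1.43
0.78 254 195 278 215
0.56 271 169 289 191
[253.33301259 194.37674066] [277.41862186 215.43140587]
[250.75673272 198.89394013] [280.59043322 218.43339066]
```

Seated within the rim (x 675.9, matching the projection). I'll release, retreat, and re-measure the covers and rings.

Call:
drive_tool([
  {"gripper": 0,"x": 0,"y": 0,"z": 2,"roll": 0},
  {"gripper": 0,"x": 0,"y": 0,"z": 0,"roll": 0},
  {"gripper": 0.28,"x": 0,"y": 0,"z": 0,"roll": 0},
  {"gripper": 0.28,"x": 0,"y": 0,"z": 0,"roll": 0},
  {"gripper": 0.28,"x": 0,"y": 0,"z": 0,"roll": 0},
  {"gripper": 0.28,"x": 0,"y": 0,"z": -10,"roll": 0},
  {"gripper": 0.28,"x": 0,"y": 0,"z": -20,"roll": 0},
  {"gripper": 0.28,"x": 0,"y": 0,"z": -30,"roll": 0},
  {"gripper": 0.28,"x": 0,"y": 0,"z": -40,"roll": 0},
  {"gripper": 0.6,"x": 0,"y": 30,"z": -40,"roll": 0},
  {"gripper": 0.6,"x": 0,"y": 40,"z": -20,"roll": 0},
  {"gripper": 0.6,"x": 0,"y": 40,"z": 0,"roll": 0},
  {"gripper": 0.6,"x": 0,"y": 40,"z": 0,"roll": 0},
  {"gripper": 0.6,"x": 10,"y": 40,"z": 0,"roll": 0},
  {"gripper": 0.6,"x": 10,"y": 40,"z": 0,"roll": 0},
  {"gripper": 0.6,"x": 0,"y": 15,"z": 0,"roll": 0},
  {"gripper": 0.6,"x": 0,"y": 0,"z": 0,"roll": 0},
])

```text
t: 26.1
tcp_pos: [0.431, -0.0045, 0.1864]
orientation: [0.001, -0.707, 0.707, -0.001]
ft_force: [0.2, -0.2, -0.8]
gripper_width: 0.051
```

Run:
```python
from h import *
to(430.4,-5.5,46,-90)
P=[optics.snapshot("side"),optics.snapshot("top")]
find("ring",P,z0=.015); find("cover",P)
```

```text
t 26.1 tcp [431.   -4.5 186.4] x [-0.001 -1.     0.   ] z [ 0.003 -0.    -1.   ] F [ 0.2 -0.2 -0.8] w 51.0
yaw -90.1 roll -0.1 x 1.0 y 0.6 z 140.4 j6 1.3
ring joint [ 683.3 -132.9   85.6] res [-0.3  0.4  0.8  0.4  0.3 -0.6] | each [[683.0, -135.0, 82.6], [684.2, -131.8, 87.8]]
ring joint [675.8  -8.3  57.7] res [-0.5  0.3 -0.   0.3  0.6  0. ] | each [[674.7, -9.7, 57.9], [677.6, -7.3, 57.5]]
ring joint [673.9 108.2 434.5] res [ 0.  0. -0.] | each one view [-0.02644035  0.51124339  1.20916574]
ring joint [665.3 352.7  57.2] res [ 0.  0. -0.] | each one view [-0.02644035  0.51124339  1.20916574]
cover joint [433.9 220.7 102. ] res [ 0.   0.1  0.5  0.1 -0.  -0.6] | each [[434.0, 220.6, 100.6], [433.9, 221.1, 104.0]]
cover joint [430.4  -6.1  90.4] res [-0.  0.  0.] | each one view [0.52923859 0.12167613 1.14436305]
cover joint [ 430.6 -273.   115.2] res [-0.  -0.2  1.3 -0.   0.1 -0.9] | each [[430.3, -270.6, 108.6], [430.8, -273.1, 118.2]]
cover joint [674.  107.7 434. ] res [-0. -0. -0.] | each one view [-0.02644035  0.51124339  1.20916574]
cover joint [335.8 314.2  56.8] res [-0. -0. -0.] | each one view [-0.02644035  0.51124339  1.20916574]
```

Call:
drive_tool([
  {"gripper": 0.6,"x": 1,"y": 0.5,"z": 30,"roll": 0},
  {"gripper": 0.6,"x": 0,"y": 0,"z": 35,"roll": 0},
  {"gripper": 0.6,"x": 0,"y": 0,"z": 30,"roll": 0},
  {"gripper": 0.6,"x": 0,"y": 0,"z": 25,"roll": 0},
  {"gripper": 0.6,"x": 0,"y": 0,"z": 15,"roll": 0},
  {"gripper": 0.6,"x": 0,"y": 0,"z": 4,"roll": 0},
  {"gripper": 0,"x": 0,"y": 0,"z": 0,"roll": 0},
  {"gripper": 0,"x": 0,"y": 0,"z": 0,"roll": 0},
  {"gripper": 0,"x": 0,"y": 0,"z": 0,"roll": 0},
  {"gripper": 0,"x": 0,"y": 0,"z": 0,"roll": 0},
  {"gripper": 0,"x": 0,"y": 0,"z": 0,"roll": 0},
  {"gripper": 0,"x": 0,"y": 0,"z": -2,"roll": 0},
], grip_force=80)

```text
t: 27.9
tcp_pos: [0.4299, -0.0055, 0.0482]
orientation: [-0.0, -0.707, 0.707, 0.0]
ft_force: [-0.7, -0.1, -1.7]
gripper_width: 0.0213
```

Call:
drive_tool([
  {"gripper": 0,"x": 0,"y": 0,"z": -15,"roll": 0},
  {"gripper": 0,"x": 0,"y": 0,"z": -25,"roll": 0},
  {"gripper": 0,"x": 0,"y": 0,"z": -20,"roll": 0},
  {"gripper": 0,"x": 0,"y": -15,"z": 0,"roll": 0},
  {"gripper": 0,"x": 0,"y": -30,"z": 0,"roll": 0},
  {"gripper": 0,"x": 0,"y": -40,"z": 0,"roll": 0},
  {"gripper": 0,"x": 1,"y": -40,"z": 0,"roll": 0},
  {"gripper": 0,"x": 1,"y": -40,"z": 0,"roll": 0},
  {"gripper": 0,"x": 1,"y": -40,"z": 0,"roll": 0},
  {"gripper": 0,"x": 1,"y": -30,"z": 0,"roll": 0},
  {"gripper": 0,"x": 0,"y": -10,"z": 0,"roll": 0},
  {"gripper": 0,"x": 0,"y": 0,"z": 0,"roll": 0},
  {"gripper": 0,"x": 0,"y": 0,"z": 0,"roll": 0},
])

```text
t: 29.52
tcp_pos: [0.6739, -0.0094, 0.1074]
orientation: [-0.001, -0.707, 0.707, 0.001]
ft_force: [-0.2, -0.2, -1.3]
gripper_width: 0.0219
```

Run:
```python
from h import *
s,m=st(); to(674.8,-9.9,59,-90)
p=optics.snapshot("side")
z0=s["tcp_pos"][2]-.0466
find("cover",[p],z0=z0)
```

```text
t 29.52 tcp [673.9  -9.4 107.4] x [-0. -1. -0.] z [-0.002  0.    -1.   ] F [-0.2 -0.2 -1.3] w 21.9
t 29.52 tcp [673.9  -9.4 107.4] x [-0. -1. -0.] z [-0.002  0.    -1.   ] F [-0.2 -0.2 -1.3] w 21.9
yaw -90.0 roll -0.0 x 0.5 y -0.9 z 48.4 j6 1.39
cover joint [430.  284.9  91.8] res [ 0. -0. -0.] | each one view [0.52923859 0.12167613 1.14436305]
cover joint [670.5  -1.4  82.1] res [ 0.  0. -0.] | each one view [0.52923859 0.12167613 1.14436305]
cover joint [ 382.  -175.   101.7] res [-0.  0. -0.] | each one view [0.52923859 0.12167613 1.14436305]
```

Call:
drive_tool([
  {"gripper": 0,"x": 0.3,"y": -1,"z": 15,"roll": 0},
  {"gripper": 0,"x": 0,"y": 0,"z": 12,"roll": 0},
  {"gripper": 0,"x": 0,"y": 0,"z": 8,"roll": 0},
  {"gripper": 0,"x": 0,"y": 0,"z": 5,"roll": 0},
  {"gripper": 0,"x": 0,"y": 0,"z": 4,"roll": 0},
  {"gripper": 0,"x": 0,"y": 0,"z": 3,"roll": 0},
  {"gripper": 0,"x": 0,"y": 0,"z": 0,"roll": 0},
  {"gripper": 0,"x": 0,"y": 0,"z": 0,"roll": 0},
])

```text
t: 30.62
tcp_pos: [0.6764, -0.0099, 0.0614]
orientation: [0.0, -0.707, 0.707, -0.0]
ft_force: [-0.1, -0.2, -1.6]
gripper_width: 0.0217
```

Call:
drive_tool([
  {"gripper": 0,"x": 0,"y": 0,"z": 2.5,"roll": 0},
  {"gripper": 0,"x": 0,"y": 0,"z": 0,"roll": 0},
  {"gripper": 0.5,"x": 0,"y": 0,"z": 0,"roll": 0},
  {"gripper": 0.5,"x": 0,"y": 0,"z": 0,"roll": 0},
  {"gripper": 0.5,"x": 0,"y": 0,"z": 0,"roll": 0},
  {"gripper": 0.5,"x": 0,"y": 0,"z": -10,"roll": 0},
  {"gripper": 0.5,"x": 0,"y": 0,"z": -20,"roll": 0},
  {"gripper": 0.5,"x": 0,"y": 0,"z": -30,"roll": 0},
  {"gripper": 0.5,"x": 0,"y": 15,"z": -30,"roll": 0},
  {"gripper": 0.5,"x": -30,"y": 30,"z": -20,"roll": 0},
  {"gripper": 0.5,"x": -35,"y": 35,"z": 0,"roll": 0},
  {"gripper": 0.5,"x": -35,"y": 35,"z": 0,"roll": 0},
  {"gripper": 0.5,"x": -35,"y": 35,"z": 0,"roll": 0},
  {"gripper": 0.5,"x": -35,"y": 35,"z": 0,"roll": 0},
  {"gripper": 0.5,"x": -35,"y": 35,"z": 0,"roll": 0},
  {"gripper": 0.5,"x": -26,"y": 22,"z": 0,"roll": 0},
  {"gripper": 0.5,"x": 0,"y": 0,"z": 0,"roll": 0},
  {"gripper": 0.5,"x": 0,"y": 0,"z": 0,"roll": 0},
])

```text
t: 32.88
tcp_pos: [0.4349, 0.2211, 0.1693]
orientation: [-0.001, 0.707, -0.707, 0.001]
ft_force: [0.2, 0.8, -0.6]
gripper_width: 0.0426
```

Run:
```python
from h import *
to(433.9,221,46,-90)
P=[optics.snapshot("side"),optics.snapshot("top")]
find("cover",P); print("deck"); find("cover",P,z0=.012)
```

```text
t 32.88 tcp [434.9 221.1 169.3] x [ 0. -1.  0.] z [ 0.002 -0.    -1.   ] F [ 0.2  0.8 -0.6] w 42.6
yaw -90.0 roll 0.0 x 0.1 y 1.0 z 123.3 j6 1.81
cover joint [ 375.3 -283.5  113.4] res [-1.8 -0.6  2.9 -0.   1.8 -2. ] | each [[370.0, -278.2, 98.0], [380.8, -283.5, 120.2]]
cover joint [433.2 218.6  99.3] res [ 0.  -0.6 -0.8 -0.7  0.1  1. ] | each [[433.0, 220.4, 101.3], [433.4, 216.5, 95.9]]
cover joint [677.4 -13.5  87.9] res [-0.6  2.7  0.2  2.   0.5 -0.5] | each [[678.7, -25.5, 88.3], [678.9, -7.4, 89.7]]
deck
cover joint [ 375.7 -277.1  112.9] res [-1.7 -3.1  3.1 -1.3  1.9 -1.8] | each [[370.4, -256.4, 95.5], [381.5, -280.9, 119.0]]
cover joint [432.9 223.7  98.2] res [ 0.1 -3.2 -0.8 -3.2  0.2  1. ] | each [[432.3, 233.1, 99.2], [433.6, 214.1, 94.9]]
cover joint [674.9  -8.1  87.6] res [-0.5  0.   0.4  0.2  0.5 -0.3] | each [[673.7, -8.2, 86.0], [676.6, -7.6, 88.7]]
```

Cover_s is on. Cover_l has been knocked to about (380, -283), so I'll re-measure it later. Next is cover_m.

Call:
drive_tool([
  {"gripper": 0.6,"x": 0.3,"y": 0.5,"z": 30,"roll": 0},
  {"gripper": 0.6,"x": 0,"y": 0,"z": 30,"roll": 0},
  {"gripper": 0.6,"x": 0,"y": 0,"z": 25,"roll": 0},
  {"gripper": 0.6,"x": 0,"y": 0,"z": 18,"roll": 0},
  {"gripper": 0.6,"x": 0,"y": 0,"z": 15,"roll": 0},
  {"gripper": 0.6,"x": 0,"y": 0,"z": 5,"roll": 0},
  {"gripper": 0,"x": 0,"y": 0,"z": 0,"roll": 0},
  {"gripper": 0,"x": 0,"y": 0,"z": 0,"roll": 0},
  {"gripper": 0,"x": 0,"y": 0,"z": 0,"roll": 0},
  {"gripper": 0,"x": 0,"y": 0,"z": 0,"roll": 0},
  {"gripper": 0,"x": 0,"y": 0,"z": 0,"roll": 0},
])

```text
t: 34.55
tcp_pos: [0.4344, 0.221, 0.0464]
orientation: [0.001, -0.707, 0.707, -0.0]
ft_force: [-0.5, -1.0, 6.5]
gripper_width: 0.0214
```

Call:
drive_tool([
  {"gripper": 0,"x": 0,"y": 0,"z": -15,"roll": 0},
  {"gripper": 0,"x": 0,"y": 0,"z": -25,"roll": 0},
  {"gripper": 0,"x": 0,"y": 0,"z": -20,"roll": 0},
  {"gripper": 0,"x": 6,"y": -13,"z": 0,"roll": 0},
  {"gripper": 0,"x": 14,"y": -30,"z": 0,"roll": 0},
  {"gripper": 0,"x": 18,"y": -40,"z": 0,"roll": 0},
  {"gripper": 0,"x": 18,"y": -40,"z": 0,"roll": 0},
  {"gripper": 0,"x": 18,"y": -40,"z": 0,"roll": 0},
  {"gripper": 0,"x": 16,"y": -35,"z": 0,"roll": 0},
  {"gripper": 0,"x": 11,"y": -25,"z": 0,"roll": 0},
  {"gripper": 0,"x": 5,"y": -10,"z": 0,"roll": 0},
  {"gripper": 0,"x": 0,"y": 0,"z": 10,"roll": 0},
  {"gripper": 0,"x": 0,"y": 0,"z": 10,"roll": 0},
  {"gripper": 0,"x": 0,"y": 0,"z": 0,"roll": 0},
  {"gripper": 0,"x": 0,"y": 0,"z": 0,"roll": 0},
])

```text
t: 36.42
tcp_pos: [0.6663, 0.1153, 0.0857]
orientation: [0.0, 0.707, -0.707, -0.0]
ft_force: [-0.0, 1.0, -1.4]
gripper_width: 0.0215
```

Run:
```python
from h import *
to(667.6,114.8,59,-90)
```

```text
t 36.42 tcp [666.3 115.3  85.7] x [ 0. -1. -0.] z [-0.  0. -1.] F [-0.   1.  -1.4] w 21.5
yaw -90.0 roll 0.0 x 0.5 y -1.3 z 26.7 j6 1.58
```

Call:
drive_tool([
  {"gripper": 0,"x": 0.3,"y": -0.8,"z": 8,"roll": 0},
  {"gripper": 0,"x": 0,"y": 0,"z": 7,"roll": 0},
  {"gripper": 0,"x": 0,"y": 0,"z": 5,"roll": 0},
  {"gripper": 0,"x": 0,"y": 0,"z": 4,"roll": 0},
  {"gripper": 0,"x": 0,"y": 0,"z": 0,"roll": 0},
  {"gripper": 0,"x": 0,"y": 0,"z": 0,"roll": 0},
])

```text
t: 37.17
tcp_pos: [0.6677, 0.1144, 0.0618]
orientation: [0.0, -0.707, 0.707, -0.0]
ft_force: [0.5, 0.1, -1.1]
gripper_width: 0.0216
```

Call:
drive_tool([
  {"gripper": 0,"x": 0,"y": 0,"z": 2.5,"roll": 0},
  {"gripper": 0,"x": 0,"y": 0,"z": 0,"roll": 0},
  {"gripper": 0.5,"x": 0,"y": 0,"z": 0,"roll": 0},
  {"gripper": 0.5,"x": 0,"y": 0,"z": 0,"roll": 0},
  {"gripper": 0.5,"x": 0,"y": 0,"z": 0,"roll": 0},
  {"gripper": 0.5,"x": 0,"y": 0,"z": -10,"roll": 0},
  {"gripper": 0.5,"x": 0,"y": 0,"z": -20,"roll": 0},
  {"gripper": 0.5,"x": 0,"y": 0,"z": -30,"roll": 0},
  {"gripper": 0.5,"x": 0,"y": 15,"z": -30,"roll": 0},
  {"gripper": 0.5,"x": 0,"y": 35,"z": -20,"roll": 0},
  {"gripper": 0.5,"x": 0,"y": 40,"z": 0,"roll": 0},
  {"gripper": 0.5,"x": 0,"y": 40,"z": 0,"roll": 0},
  {"gripper": 0.5,"x": 0,"y": 40,"z": 0,"roll": 0},
  {"gripper": 0.5,"x": 0,"y": 40,"z": 0,"roll": 0},
  {"gripper": 0.5,"x": 0,"y": 20,"z": 0,"roll": 0},
  {"gripper": 0.5,"x": 0,"y": 0,"z": 0,"roll": 0},
  {"gripper": 0.5,"x": 0,"y": 0,"z": 0,"roll": 0},
])

```text
t: 39.3
tcp_pos: [0.4389, 0.1145, 0.1699]
orientation: [0.001, -0.707, 0.707, -0.001]
ft_force: [0.5, 0.4, 0.5]
gripper_width: 0.0429
```

Run:
```python
from h import *
P=[optics.snapshot("side"),optics.snapshot("top")]
find("cover",P); print("deck"); find("cover",P,z0=.012)
v=np.vstack([P[0]["color"][100:300,180:500],P[1]["color"][80:280,240:560]]); cv2.imwrite("pics/j.png",cv2.resize(v,(480,600)))
```

```text
cover joint [678.2 -14.2  87.2] res [-0.6  3.2  1.   2.4  0.4 -1.3] | each [[679.9, -28.0, 84.4], [679.3, -6.9, 91.7]]
cover joint [ 380.9 -283.7  115.9] res [ 0.1  0.  -0.1  0.  -0.1  0. ] | each [[381.1, -283.9, 116.2], [380.6, -283.7, 115.8]]
cover joint [668.7 110.3 105.3] res [-0.5  2.8  0.3  2.5  0.3 -0.5] | each [[670.3, 99.7, 105.5], [669.5, 117.9, 106.9]]
deck
cover joint [675.7  -8.8  87. ] res [-0.4  0.6  1.2  0.6  0.4 -1.1] | each [[674.9, -10.5, 82.1], [677.0, -7.0, 90.7]]
cover joint [ 381.3 -277.3  115.3] res [ 0.2 -2.5  0.1 -1.2  0.   0.2] | each [[381.3, -262.2, 113.4], [381.3, -281.1, 114.6]]
cover joint [666.1 115.5 104.4] res [-0.3  0.2  0.4  0.3  0.4 -0.4] | each [[665.6, 114.6, 103.1], [667.3, 116.5, 105.8]]
```

View pics/j.png

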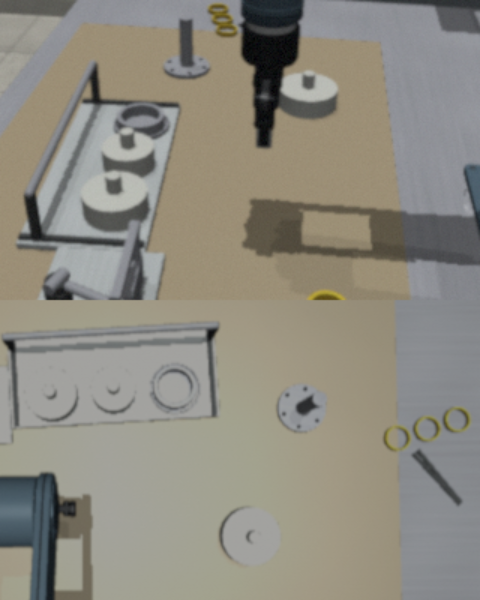

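Covers s and m stand level and ring_l is seated. Cover_l is at (381, -284).

Call:
drive_tool([
  {"gripper": 0.6,"x": 20,"y": 3,"z": 0,"roll": 0},
  {"gripper": 0.6,"x": 40,"y": 6,"z": 0,"roll": 0},
  {"gripper": 0.6,"x": 40,"y": 6,"z": 0,"roll": 0},
  {"gripper": 0.6,"x": 40,"y": 6,"z": 0,"roll": 0},
  {"gripper": 0.6,"x": 40,"y": 6,"z": 0,"roll": 0},
  {"gripper": 0.6,"x": 40,"y": 6,"z": 0,"roll": 0},
  {"gripper": 0.6,"x": 40,"y": 6,"z": 0,"roll": 0},
  {"gripper": 0.6,"x": 40,"y": 6,"z": 0,"roll": 0},
  {"gripper": 0.6,"x": 40,"y": 6,"z": 0,"roll": 0},
  {"gripper": 0.6,"x": 40,"y": 6,"z": 0,"roll": 0},
  {"gripper": 0.6,"x": 18,"y": 1,"z": 30,"roll": 0},
  {"gripper": 0.6,"x": 0,"y": 0,"z": 20,"roll": 0},
  {"gripper": 0.6,"x": 0,"y": 0,"z": 0,"roll": 0},
  {"gripper": 0.6,"x": 0,"y": 0,"z": 0,"roll": 0},
])

```text
t: 41.35
tcp_pos: [0.3797, -0.2836, 0.1197]
orientation: [-0.0, -0.707, 0.707, -0.0]
ft_force: [0.8, -0.5, 1.1]
gripper_width: 0.0513
```

Run:
```python
from h import *
to(380.9,-283.8,46.4,-90)
```

```text
t 41.35 tcp [ 379.7 -283.6  119.7] x [-0. -1.  0.] z [ 0. -0. -1.] F [ 0.8 -0.5  1.1] w 51.3
yaw -90.0 roll -0.0 x 0.2 y -1.2 z 73.3 j6 0.69
```

Call:
drive_tool([
  {"gripper": 0.6,"x": 0.2,"y": -0.5,"z": 25,"roll": 0},
  {"gripper": 0.6,"x": 0,"y": 0,"z": 25,"roll": 0},
  {"gripper": 0.6,"x": 0,"y": 0,"z": 18,"roll": 0},
  {"gripper": 0.6,"x": 0,"y": 0,"z": 5.5,"roll": 0},
  {"gripper": 0,"x": 0,"y": 0,"z": 0,"roll": 0},
  {"gripper": 0,"x": 0,"y": 0,"z": 0,"roll": 0},
  {"gripper": 0,"x": 0,"y": 0,"z": 0,"roll": 0},
  {"gripper": 0,"x": 0,"y": 0,"z": 0,"roll": 0},
  {"gripper": 0,"x": 0,"y": 0,"z": 0,"roll": 0},
])

```text
t: 42.48
tcp_pos: [0.3805, -0.2843, 0.0469]
orientation: [-0.0, -0.707, 0.707, -0.001]
ft_force: [-0.6, 0.7, 6.5]
gripper_width: 0.0216
```

Call:
drive_tool([
  {"gripper": 0,"x": 0,"y": 0,"z": -15,"roll": 0},
  {"gripper": 0,"x": 0,"y": 0,"z": -25,"roll": 0},
  {"gripper": 0,"x": 0,"y": 0,"z": -20,"roll": 0},
  {"gripper": 0,"x": -8,"y": -16,"z": 0,"roll": 0},
  {"gripper": 0,"x": -16,"y": -32,"z": 0,"roll": 0},
  {"gripper": 0,"x": -19,"y": -38,"z": 0,"roll": 0},
  {"gripper": 0,"x": -19,"y": -38,"z": 0,"roll": 0},
  {"gripper": 0,"x": -19,"y": -38,"z": 0,"roll": 0},
  {"gripper": 0,"x": -19,"y": -38,"z": 0,"roll": 0},
  {"gripper": 0,"x": -19,"y": -38,"z": 0,"roll": 0},
  {"gripper": 0,"x": -16,"y": -34,"z": 0,"roll": 0},
  {"gripper": 0,"x": -10,"y": -21,"z": 0,"roll": 0},
  {"gripper": 0,"x": -5,"y": -9,"z": 0,"roll": 0},
  {"gripper": 0,"x": 0,"y": 0,"z": 8,"roll": 0},
  {"gripper": 0,"x": 0,"y": 0,"z": 0,"roll": 0},
  {"gripper": 0,"x": 0,"y": 0,"z": 0,"roll": 0},
])

```text
t: 44.48
tcp_pos: [0.6811, -0.1343, 0.0974]
orientation: [-0.0, -0.707, 0.708, 0.0]
ft_force: [0.0, 0.3, -1.0]
gripper_width: 0.0216
```

Run:
```python
from h import *
to(682.6,-134.3,59.5,-90)
```

```text
t 44.48 tcp [ 681.1 -134.3   97.4] x [-0.001 -1.    -0.   ] z [-0.001  0.    -1.   ] F [ 0.   0.3 -1. ] w 21.6
yaw -90.1 roll -0.1 x 0.0 y -1.5 z 37.9 j6 1.22
```

Call:
drive_tool([
  {"gripper": 0,"x": 0,"y": -0.7,"z": 14,"roll": 0},
  {"gripper": 0,"x": 0,"y": 0,"z": 8,"roll": 0},
  {"gripper": 0,"x": 0,"y": 0,"z": 6,"roll": 0},
  {"gripper": 0,"x": 0,"y": 0,"z": 4,"roll": 0},
  {"gripper": 0,"x": 0,"y": 0,"z": 3,"roll": 0},
  {"gripper": 0,"x": 0,"y": 0,"z": 0,"roll": 0},
  {"gripper": 0,"x": 0,"y": 0,"z": 0,"roll": 0},
])

```text
t: 45.35
tcp_pos: [0.6826, -0.1339, 0.0628]
orientation: [-0.0, -0.707, 0.707, -0.0]
ft_force: [-0.5, -1.1, -2.8]
gripper_width: 0.0212
```

Call:
drive_tool([
  {"gripper": 0,"x": 0,"y": 0,"z": 3.3,"roll": 0},
  {"gripper": 0,"x": 0,"y": 0,"z": 0,"roll": 0},
  {"gripper": 0.5,"x": 0,"y": 0,"z": 0,"roll": 0},
  {"gripper": 0.5,"x": 0,"y": 0,"z": 0,"roll": 0},
  {"gripper": 0.5,"x": 0,"y": 0,"z": 0,"roll": 0},
  {"gripper": 0.5,"x": 0,"y": 0,"z": -10,"roll": 0},
  {"gripper": 0.5,"x": 0,"y": 0,"z": -20,"roll": 0},
  {"gripper": 0.5,"x": 0,"y": 0,"z": -30,"roll": 0},
  {"gripper": 0.5,"x": 0,"y": 15,"z": -30,"roll": 0},
  {"gripper": 0.5,"x": 0,"y": 35,"z": -20,"roll": 0},
  {"gripper": 0.5,"x": 0,"y": 40,"z": 0,"roll": 0},
  {"gripper": 0.5,"x": 0,"y": 40,"z": 0,"roll": 0},
  {"gripper": 0.5,"x": -30,"y": 40,"z": 0,"roll": 0},
  {"gripper": 0.5,"x": -40,"y": 40,"z": 0,"roll": 0},
  {"gripper": 0.5,"x": -40,"y": 20,"z": 0,"roll": 0},
  {"gripper": 0.5,"x": 0,"y": 0,"z": 0,"roll": 0},
  {"gripper": 0.5,"x": 0,"y": 0,"z": 0,"roll": 0},
])

```text
t: 47.48
tcp_pos: [0.4536, -0.024, 0.1703]
orientation: [-0.0, 0.707, -0.707, 0.001]
ft_force: [0.9, -0.3, -0.3]
gripper_width: 0.0429
```

Run:
```python
from h import *
to(524.3,384.1,50,-110.8)
P=[optics.snapshot("side"),optics.snapshot("top")]
find("cover",P,z0=.012)
v=np.hstack([cv2.resize(P[0]["color"][140:340,190:340],(390,520)),cv2.resize(P[1]["color"][80:230,160:280],(400,520))]); cv2.imwrite("pics/k.png",v)
```

```text
t 47.48 tcp [453.6 -24.  170.3] x [ 0.    -1.     0.001] z [ 0.002 -0.001 -1.   ] F [ 0.9 -0.3 -0.3] w 42.9
yaw -90.0 roll 20.8 x -406.6 y 78.8 z 120.3 j6 1.27
cover joint [ 683.  -137.4  108.2] res [ 0. -0.  0.] | each one view [0.52923859 0.12167613 1.14436305]
cover joint [675.5  -9.4  85.7] res [-0.7  0.7  1.2  0.8  0.7 -1.1] | each [[674.3, -12.0, 81.0], [677.7, -7.0, 89.5]]
cover joint [665.4 115.1 100.7] res [-0.4  0.5 -0.2  0.5  0.4  0.2] | each [[665.0, 113.2, 101.7], [666.7, 116.6, 99.9]]
cover joint [546.7 360.7  29.1] res [-0. -0. -0.] | each one view [0.52923859 0.12167613 1.14436305]
```

View pics/k.png

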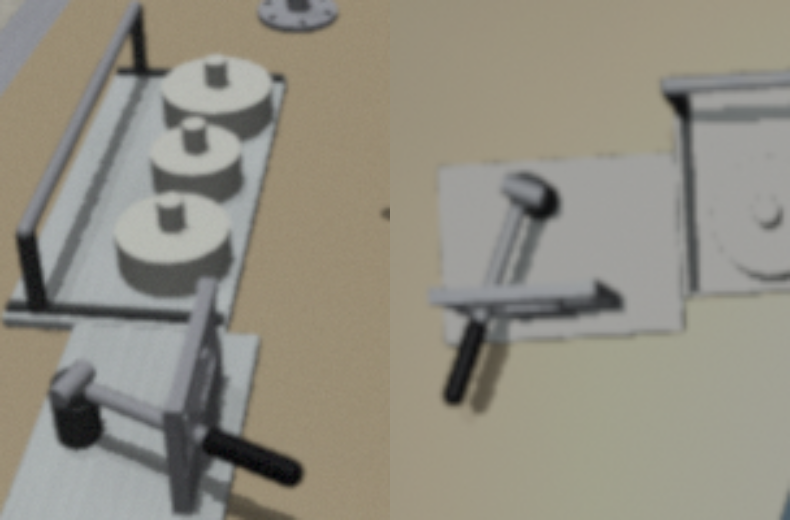

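All three covers are on and level, and the bar and lever are in the open position. I'll take the lever again.

Call:
drive_tool([
  {"gripper": 0.6,"x": 0,"y": 0,"z": 0,"roll": 10.4},
  {"gripper": 0.6,"x": 0,"y": 0,"z": 0,"roll": 10.4},
  {"gripper": 0.6,"x": -25,"y": 5,"z": 0,"roll": 0},
  {"gripper": 0.6,"x": -40,"y": 8,"z": 0,"roll": 0},
  {"gripper": 0.6,"x": -42,"y": 8,"z": 0,"roll": 0},
  {"gripper": 0.6,"x": -42,"y": 8,"z": 0,"roll": 0},
  {"gripper": 0.6,"x": -42,"y": 8,"z": 0,"roll": 0},
  {"gripper": 0.6,"x": -42,"y": 8,"z": 0,"roll": 0},
  {"gripper": 0.6,"x": -42,"y": 8,"z": 0,"roll": 0},
  {"gripper": 0.6,"x": -42,"y": 8,"z": 0,"roll": 0},
  {"gripper": 0.6,"x": -40,"y": 8,"z": 0,"roll": 0},
  {"gripper": 0.6,"x": -30,"y": 6,"z": 0,"roll": 0},
  {"gripper": 0.6,"x": -20,"y": 4,"z": 0,"roll": 0},
  {"gripper": 0.6,"x": 0,"y": 0,"z": 30,"roll": 0},
  {"gripper": 0.6,"x": 0,"y": 0,"z": 10,"roll": 0},
  {"gripper": 0.6,"x": 0,"y": 0,"z": 0,"roll": 0},
])

```text
t: 49.68
tcp_pos: [0.5233, 0.3841, 0.1281]
orientation: [-0.001, -0.567, 0.823, 0.0]
ft_force: [-0.4, 0.6, -0.3]
gripper_width: 0.0515
```

Run:
```python
from h import *
to(524.3,384.1,50,-110.8)
P=[optics.snapshot("top")]
print(ray(P[0],182.8,183.3,.067))
```

```text
t 49.67 tcp [523.3 384.1 128.1] x [-0.356 -0.934  0.002] z [-0.002 -0.001 -1.   ] F [-0.4  0.6 -0.3] w 51.5
yaw -110.9 roll -0.1 x -0.4 y -0.9 z 78.1 j6 2.4
[0.53973996 0.37938091 0.067     ]
```

Call:
drive_tool([
  {"gripper": 0.6,"x": 0,"y": 0,"z": 25,"roll": 0},
  {"gripper": 0.6,"x": 0,"y": 0,"z": 25,"roll": 0},
  {"gripper": 0.6,"x": 0,"y": 0,"z": 20,"roll": 0},
  {"gripper": 0.6,"x": 0,"y": 0,"z": 8,"roll": 0},
  {"gripper": 0,"x": 0,"y": 0,"z": 0,"roll": 0},
  {"gripper": 0,"x": 0,"y": 0,"z": 0,"roll": 0},
  {"gripper": 0,"x": 0,"y": 0,"z": 0,"roll": 0},
  {"gripper": 0,"x": 0,"y": 0,"z": 0,"roll": 0},
  {"gripper": 0,"x": 0,"y": 0,"z": 0,"roll": 0},
  {"gripper": 0,"x": 0,"y": 0,"z": 0,"roll": 0},
], grip_force=40)

```text
t: 50.98
tcp_pos: [0.5243, 0.3851, 0.0518]
orientation: [0.001, -0.568, 0.823, -0.0]
ft_force: [3.1, 1.5, 1.8]
gripper_width: 0.0185
```

Call:
drive_tool([
  {"gripper": 0,"x": 0,"y": 0,"z": -8,"roll": 0},
  {"gripper": 0,"x": 0,"y": -1,"z": -8,"roll": 0},
  {"gripper": 0,"x": 0,"y": -1,"z": -8,"roll": 0},
  {"gripper": 0,"x": 0,"y": -1,"z": -8,"roll": 0},
  {"gripper": 0,"x": 0,"y": -1,"z": -5,"roll": 0},
  {"gripper": 0,"x": 0,"y": 0,"z": 0,"roll": 0},
])

```text
t: 51.72
tcp_pos: [0.5276, 0.3834, 0.0887]
orientation: [0.0, -0.568, 0.823, -0.0]
ft_force: [4.9, 0.7, -4.1]
gripper_width: 0.0184
```

Call:
drive_tool([
  {"gripper": 0,"x": 10.5,"y": -0.4,"z": 0,"roll": -3.9},
  {"gripper": 0,"x": 10.5,"y": -0.4,"z": 0,"roll": -3.9},
  {"gripper": 0,"x": 10.5,"y": -0.4,"z": 0,"roll": -3.9},
  {"gripper": 0,"x": 10.5,"y": -0.4,"z": 0,"roll": -3.9},
  {"gripper": 0,"x": 10.5,"y": -0.4,"z": 0,"roll": -3.9},
  {"gripper": 0,"x": 10.5,"y": -0.4,"z": 0,"roll": -3.9},
  {"gripper": 0,"x": 10.5,"y": -0.4,"z": 0,"roll": -3.9},
  {"gripper": 0,"x": 10.5,"y": -0.4,"z": 0,"roll": -3.9},
  {"gripper": 0,"x": 10.5,"y": -0.4,"z": 0,"roll": -3.9},
  {"gripper": 0,"x": 10.5,"y": -0.4,"z": 0,"roll": -3.9},
  {"gripper": 0,"x": 10.5,"y": -0.4,"z": 0,"roll": -3.9},
  {"gripper": 0,"x": 10.5,"y": -0.4,"z": 0,"roll": -3.9},
  {"gripper": 0,"x": 0,"y": 0,"z": 0,"roll": 0},
  {"gripper": 0,"x": 0,"y": 0,"z": 0,"roll": 0},
])

```text
t: 53.48
tcp_pos: [0.5331, 0.2606, 0.0881]
orientation: [0.0, 0.847, -0.531, -0.0]
ft_force: [3.4, -1.1, -2.8]
gripper_width: 0.0187
```

Run:
```python
from h import *
to(534.3,260.2,86.7,-64)
```

```text
t 53.48 tcp [533.1 260.6  88.1] x [ 0.436 -0.9    0.   ] z [-0.001 -0.    -1.   ] F [ 3.4 -1.1 -2.8] w 18.7
yaw -64.1 roll -0.1 x 0.8 y -0.9 z 1.4 j6 1.39
```

Call:
drive_tool([
  {"gripper": 0,"x": 0.5,"y": 0.5,"z": 8,"roll": 0},
  {"gripper": 0,"x": 0,"y": 1,"z": 8,"roll": 0},
  {"gripper": 0,"x": 0,"y": 1,"z": 8,"roll": 0},
  {"gripper": 0,"x": 0,"y": 1,"z": 8,"roll": 0},
  {"gripper": 0,"x": 0,"y": 0,"z": 5.5,"roll": 0},
  {"gripper": 0,"x": 0,"y": 0,"z": 0,"roll": 0},
  {"gripper": 0,"x": 0,"y": 0,"z": 0,"roll": 0},
])

```text
t: 54.35
tcp_pos: [0.5292, 0.2588, 0.0506]
orientation: [0.001, 0.848, -0.53, -0.001]
ft_force: [-5.3, -3.5, 4.5]
gripper_width: 0.0184
```

Call:
drive_tool([
  {"gripper": 0.5,"x": 0,"y": 0,"z": 0,"roll": 0},
  {"gripper": 0.5,"x": 0,"y": 0,"z": 0,"roll": 0},
  {"gripper": 0.5,"x": 0,"y": 0,"z": 0,"roll": 0},
  {"gripper": 0.5,"x": 0,"y": 0,"z": 0,"roll": 0},
  {"gripper": 0.5,"x": 0,"y": 0,"z": -10,"roll": 0},
  {"gripper": 0.5,"x": 0,"y": 0,"z": -30,"roll": 0},
  {"gripper": 0.5,"x": 0,"y": 0,"z": -40,"roll": 0},
  {"gripper": 0.5,"x": 0,"y": 0,"z": -40,"roll": 0},
  {"gripper": 0.5,"x": 0,"y": 0,"z": -30,"roll": 0},
  {"gripper": 0.5,"x": 30,"y": 30,"z": 0,"roll": 0},
  {"gripper": 0.5,"x": 40,"y": 30,"z": 0,"roll": 0},
  {"gripper": 0.5,"x": 40,"y": 20,"z": 0,"roll": 0},
  {"gripper": 0.5,"x": 40,"y": 20,"z": 0,"roll": 0},
  {"gripper": 0.5,"x": 40,"y": 20,"z": 0,"roll": 0},
  {"gripper": 0.5,"x": 40,"y": 20,"z": 0,"roll": 0},
  {"gripper": 0.5,"x": 40,"y": 20,"z": 0,"roll": 0},
  {"gripper": 0.5,"x": 30,"y": 0,"z": 0,"roll": 0},
  {"gripper": 0.5,"x": 0,"y": 0,"z": 0,"roll": 0},
])

```text
t: 56.6
tcp_pos: [0.5186, -0.0829, 0.2015]
orientation: [-0.0, 0.847, -0.531, 0.001]
ft_force: [-0.3, 0.5, 0.4]
gripper_width: 0.0426
```

Run:
```python
from h import *
st()
P=[optics.snapshot("side"),optics.snapshot("top")]
find("cover",P,z0=.012)
v=np.hstack([cv2.resize(P[0]["color"][140:340,190:340],(390,520)),cv2.resize(P[1]["color"][80:230,160:280],(400,520))]); cv2.imwrite("pics/l.png",v)
```

```text
t 56.6 tcp [518.6 -82.9 201.5] x [ 0.435 -0.9    0.001] z [ 0.001 -0.001 -1.   ] F [-0.3  0.5  0.4] w 42.6
cover joint [ 666.8 -138.6   74.2] res [-1.6 -1.   0.2 -0.2  1.8  0. ] | each [[661.3, -133.9, 72.9], [672.2, -139.2, 74.0]]
cover joint [662.   -7.8  70.2] res [-0.2  0.1  1.2  0.2  0.3 -1. ] | each [[661.2, -7.2, 65.2], [662.7, -7.1, 73.7]]
cover joint [649.6 115.1  80.4] res [-0.1 -0.2  0.4 -0.1  0.2 -0.3] | each [[649.0, 116.1, 79.0], [650.2, 114.8, 81.5]]
```

View pics/l.png

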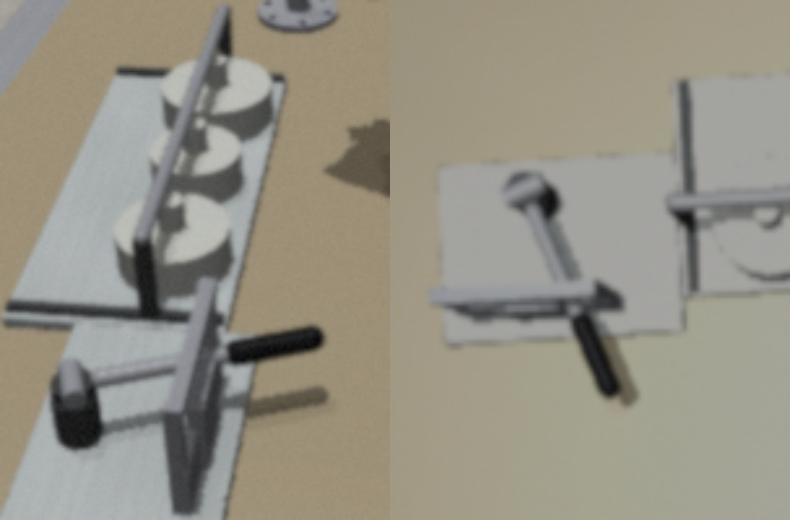

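The lever handle is at the same image position as at the start (tip at about (313,270), so fully down in the locked notch). The bar lies over the three covers, which haven't moved. I'll hand in.

```bash
python3 -c "
from h import *
print(workorder.close_job())"
```

```text
the job is handed in; nothing more can be done
None
```

The rings are packed and the job is handed in at about 57 s of robot time. No verdict was reported.

- **Lever, opening:** I lifted it out of the locked notch and swung it into the open notch, and the bar slid clear.
- **Rings:** Only the large and the small ring were on the bench. I set each one in its own saucer, and the camera fits put both within about 2 mm of centre.
- **Covers:** All three are on, including the empty medium saucer. The large cover had been knocked about 5 cm aside during the run, so I measured it again before picking it up.
- **Lever, locking:** After the last cover was on, I brought it back into the locked notch.

**Last checks:**
- In the last pictures the covers look level on the deck and the bar lies over them.
- The handle is within about 2 pixels of where it started, and its height when I let go was within 1 mm of the height at the first grasp.
- The gripper was clear of everything.

**Did not agree:**
- The final fits of the covers came out too small and up to 18 mm off in x, because the bar now hides part of them. For cover positions I relied on the fits made before locking.
- Those earlier fits put the covers within about 3 mm of the saucer centres. The large cover's fit came from one view only.
- The gripper read 5.5 to 7.5 mm on the 9 mm ring walls, but both rings held firmly.

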